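Clamp the post bases in the quick-release fixture

TASK

Mount every post base on the table in the clamping fixture: flip the cam lever fully open, slide all the bases side by side and square under the clamp bar, and squeeze the locking pliers until they lock, so that the bases stand against the back fence. Then turn the adjusting nut clockwise until the white line on it points at the white index mark, flip the cam lever fully shut to set the tension, and last flick the pliers' release lever so that their handles spring open. The bases must stay clamped upright against the fence; leave everything else on the table where it is.

Things in the scene. Friction and masses are not known exactly. Their poses are not given: they have to be found in the camera images.
- fixture: Clamping fixture, fixed: dark steel plate 160 mm (x) by 320 mm (y, -165 to 155), 10 mm thick; origin on the table under its centre; x points away from the robot, y left, z up. Grey clamp bar across its rear (x 38 to 70, y -160 to 155, z 38 to 63): knurled nut on top at y = -130, cam lever pivoting at y = 140. Pliers handles stick out at the right (-y).
- row_home (a point): Middle of the row of bases when home, on the plate (fixture x = 20, y = 0, z = 10 mm). A base that is home has its centre at this x and its rear edge square against the back fence (front face at x = 55, 9 mm high, y -100 to 100). The row runs along y, 75 mm either side for the posts: three bases fit, 58 mm apart. Set a base down 27 mm nearer (centre at x = -7), then slide it to +x.
- jaw_face (a point): Middle of the rear face of the steel squaring bar, the moving jaw of the locking pliers, lying across the plate in front of the bases (186 mm along y, 14 mm by 14 mm, z 12 to 26). At fixture x = -56 with the pliers open; squeezing them drives it 41 mm to +x, until it holds the bases' front edges at x = -15 with their rear edges against the fence.
- lever (a joint): Cam lever of the quick-release (steel bar 14 mm wide, 9 mm high, 85 mm long from its pivot). Angle in rad: 0 = shut, lying level and pointing to fixture +y; grows as it is flipped up, 1.5 = fully open, standing upright. Stays where it is left (friction about 3 N at its end).
- lever_grip (a point): Point on the cam lever to pinch, 65 mm along it from its pivot and (when shut) 4 mm higher, mid-height of the bar; about z = 72 mm when shut. The pivot axis is along fixture x, at point lever_hinge.
- lever_hinge (a point): Pivot of the cam lever. It rises with the bar as the lever is opened, in proportion to its angle, by 8 mm at 1.5 rad.
- nut (a joint): Angle of the knurled adjusting nut in rad, 0 = loosest stop, grows clockwise seen from above (tightening), upper stop at 4.5. It is at 3.6 when the white line on its top points at the white mark on the small index post beside it (on its left, fixture +y). It starts 1.8 to 3.4 rad short of the mark; turns with about 0.06 N m and stays where it is left.
- pad (a joint): Spring travel of the black rubber pad under the clamp bar (22 mm by 194 mm, presses the rear 15 mm of the bases; with the cam lever fully open at least 5 mm above them), in m: 0 = hanging free, 0.004 when the bases are clamped at the right tension (3000 N/m).
- handle (a joint): Opening of each pliers handle from the middle line, in rad: 0.165 = open (handles apart), 0 = squeezed fully together and locked. The two handles move symmetrically and drive the squaring bar. Dead centre is at 0.06: beyond it they snap open, below it they snap shut and stay locked (about 5 N at the tails either way).
- pliers_grip (a point): Fixed point half-way between the two handles, 75 mm from their pivots, at about half their height (32 mm above the table; handles z 20 to 40 mm). The handles lie along fixture y (towards -y), 145 mm long, 12 mm wide; outer width here 62 mm open, 37 mm locked. Squeeze them along fixture x, about 15 N, until they are at 0.
- release (a joint): Angle of the pliers' release lever relative to its handle, rad: 0 at rest (returned by a spring), 0.35 at its stop; grows as its end is pushed to fixture +x. At its stop it takes the handle along (about 5 N) and breaks the lock.
- release_tip (a point): Near the free end of the release lever: an upright steel tab 7 mm thick (x), 44 mm long (y), z 44 to 70 mm, above the tail of the rear (fixture +x) handle; this point is 59 mm above the table. Push it towards fixture +x: some 15 mm to its stop, then 10 to 20 mm more until the handles snap open. The handles' tops are at 40 mm.
- post1 (a point): Post base 1, perhaps absent: flat black base 70 mm (its x) by 46 mm (its y), 14 mm thick, with a steel post of 20 mm diameter standing in its centre to 85 mm; 0.36 kg, most of it in the base. Point on the post's axis 60 mm above the underside (70 mm above the table when on the fixture's plate). All post bases are alike, and alike end for end.
- post2 (a point): Post base 2, perhaps absent: flat black base 70 mm (its x) by 46 mm (its y), 14 mm thick, with a steel post of 20 mm diameter standing in its centre to 85 mm; 0.36 kg, most of it in the base. Point on the post's axis 60 mm above the underside (70 mm above the table when on the fixture's plate). All post bases are alike, and alike end for end.
- post3 (a point): Post base 3, perhaps absent: flat black base 70 mm (its x) by 46 mm (its y), 14 mm thick, with a steel post of 20 mm diameter standing in its centre to 85 mm; 0.36 kg, most of it in the base. Point on the post's axis 60 mm above the underside (70 mm above the table when on the fixture's plate). All post bases are alike, and alike end for end.
- post4 (a point): Post base 4, perhaps absent: flat black base 70 mm (its x) by 46 mm (its y), 14 mm thick, with a steel post of 20 mm diameter standing in its centre to 85 mm; 0.36 kg, most of it in the base. Point on the post's axis 60 mm above the underside (70 mm above the table when on the fixture's plate). All post bases are alike, and alike end for end.
- nut_grip (a point): On the nut's vertical axis, 19 mm above its lower face. The nut is 44 mm in diameter and 30 mm high; the top of the clamp bar lies 4 mm (lever open) to 12 mm (shut) under the nut. The index post (26 mm along x, 6 mm along y, 36 mm from the nut's axis, as high as the middle of the nut) may be touched harmlessly: it is no obstacle.
- pedestal: Bystander (round pedestal post), to be left alone.
- mount: Bystander (mirror mount), to be left alone.
- lenstube: Bystander (lens tube), to be left alone.
- cuvette: Bystander (amber sample jar), to be left alone.
- driver: Bystander (screwdriver), to be left alone.
- adapter: Bystander (adapter ring), to be left alone.
- tape: Bystander (tape roll), to be left alone.
Mind the look-alikes: they are no part of the job. What is shaped like the part that bears post3 but purple or turquoise is not meant.

How it is judged:
On the way, in this order (a step that is already met when the one before it is completed fails the run):
1. the cam lever is flipped open (value of joint lever above 1.25 rad), for 0.1 s.
2. all post bases stand on the fixture's plate with their rear edges under the clamp bar, the cam lever still open (x of post1 in the frame of fixture between 0.009 and 0.0245 m and y of post1 in the frame of fixture between -0.09 and 0.09 m and z of post1 in the frame of fixture between 0.065 and 0.077 m and angle between the x axis of each of post1, post2, post3, post4 and the x axis of fixture, either way round below 0.3 rad and angle between each of post1, post2, post3, post4's own z axis and vertical below 0.12 rad and x of post2 in the frame of fixture between 0.009 and 0.0245 m and y of post2 in the frame of fixture between -0.09 and 0.09 m and z of post2 in the frame of fixture between 0.065 and 0.077 m and x of post3 in the frame of fixture between 0.009 and 0.0245 m and y of post3 in the frame of fixture between -0.09 and 0.09 m and z of post3 in the frame of fixture between 0.065 and 0.077 m and x of post4 in the frame of fixture between 0.009 and 0.0245 m and y of post4 in the frame of fixture between -0.09 and 0.09 m and z of post4 in the frame of fixture between 0.065 and 0.077 m and value of joint lever above 1.25 rad), for 0.2 s.
3. the locking pliers are squeezed over centre and lock all the bases against the fence, the cam lever still open (x of post1 in the frame of fixture between 0.0165 and 0.0235 m and y of post1 in the frame of fixture between -0.09 and 0.09 m and z of post1 in the frame of fixture between 0.065 and 0.077 m and angle between the x axis of each of post1, post2, post3, post4 and the x axis of fixture, either way round below 0.07 rad and angle between each of post1, post2, post3, post4's own z axis and vertical below 0.12 rad and x of post2 in the frame of fixture between 0.0165 and 0.0235 m and y of post2 in the frame of fixture between -0.09 and 0.09 m and z of post2 in the frame of fixture between 0.065 and 0.077 m and x of post3 in the frame of fixture between 0.0165 and 0.0235 m and y of post3 in the frame of fixture between -0.09 and 0.09 m and z of post3 in the frame of fixture between 0.065 and 0.077 m and x of post4 in the frame of fixture between 0.0165 and 0.0235 m and y of post4 in the frame of fixture between -0.09 and 0.09 m and z of post4 in the frame of fixture between 0.065 and 0.077 m and value of joint handle below 0.012 rad and value of joint lever above 1.25 rad), for 0.2 s.
4. the adjusting nut stands at its mark, pliers still locked and cam lever still open (value of joint nut between 3.2 and 4 rad and value of joint handle below 0.012 rad and value of joint lever above 1.25 rad), for 0.2 s.
5. the cam lever is shut and tension is on, pliers still locked (value of joint nut between 3.2 and 4 rad and value of joint handle below 0.012 rad and value of joint lever below 0.12 rad and value of joint pad between 0.0025 and 0.006 m), for 0.2 s.
6. the release lever of the pliers is flicked (value of joint release above 0.15 rad), for 0.02 s.
At the end, for the whole second after the job is handed in: Every base stands upright against the fence (centre within 3.5 mm of x = 20 mm in the fixture, within 90 mm of its middle, square within 0.07 rad); nut 3.2 to 4.0, cam lever below 0.12, pad compressed 2.5 to 6 mm, pliers open (handle above 0.11), all at rest (x of post1 in the frame of fixture between 0.0165 and 0.0235 m and y of post1 in the frame of fixture between -0.09 and 0.09 m and z of post1 in the frame of fixture between 0.065 and 0.077 m and angle between the x axis of each of post1, post2, post3, post4 and the x axis of fixture, either way round below 0.07 rad and angle between each of post1, post2, post3, post4's own z axis and vertical below 0.12 rad and x of post2 in the frame of fixture between 0.0165 and 0.0235 m and y of post2 in the frame of fixture between -0.09 and 0.09 m and z of post2 in the frame of fixture between 0.065 and 0.077 m and x of post3 in the frame of fixture between 0.0165 and 0.0235 m and y of post3 in the frame of fixture between -0.09 and 0.09 m and z of post3 in the frame of fixture between 0.065 and 0.077 m and x of post4 in the frame of fixture between 0.0165 and 0.0235 m and y of post4 in the frame of fixture between -0.09 and 0.09 m and z of post4 in the frame of fixture between 0.065 and 0.077 m and value of joint nut between 3.2 and 4 rad and value of joint lever below 0.12 rad and value of joint pad between 0.0025 and 0.006 m and value of joint handle above 0.11 rad and linear speed of each of base1, base2, base3, base4 below 0.02 m/s); the robot touches nothing.
It fails at once if a bystander is pushed more than 40 mm (distance of any of pedestal, mount, lenstube, cuvette, driver, adapter, tape from where it was at the start of the episode above 0.04 m).
Of base1, base2, base3, base4 only 2 to 3 are there at a start; the rules pass over those that are not, and their reading is None.
At some moment in a run one of base1, base2, base3, base4 may be knocked a few centimetres aside while the robot is not near it.
Once in a run the grip may slacken for a moment while it holds something.
It also fails if it takes over 208 s, if anything falls off the work surface, if the arm or the gripper's body presses on something with over 40 N, if the wrist force passes 120 N, or if a joint passes its speed limit or range.

ROBOT

A 6-joint arm with a two-finger parallel gripper is mounted at the origin on the work surface. World frame = base frame: x ahead of the robot, y to its left, z up, the work surface at z = 0. Lengths are in m, angles in rad, forces in N, time in s.
With the tool pointing down it reaches from about 0.275 to 1 m from the base axis. Payload 8.4 kg.
Tool frame: the origin (TCP) lies on the centre line of the jaws, within the pads' length; the fingertips stand 17 mm ahead of it and the grasp point (between the pads) lies 2 mm behind it (bot.tcp_to_tips is the y of the fingertips in the tool frame, in m); y points along the fingers, z is the direction in which the jaws open and shut, and the axes are right-handed (so a half turn about y gives the same grasp; the last joint's range is limited). The gripper opens to 85 mm and grips with 20 to 120 N. Pads are 22 mm wide; open, the fingers measure 114 mm over their backs; the gripper's body (76 mm by 85 mm) begins 54 mm behind the grasp point. The pads swing forward as they close: fully open they stand 13 mm farther back than shut.
Start: joints at [-1.273, 0.353, 1.633, -0, 1.155, -0.002], TCP at [0.185, -0.597, 0.215] pointing down, gripper open.
Joint ranges: [-2.63, 2.63], [-0.92, 2.1], [0.06, 2.66], [-1.3, 4.44], [0, 2.69], [-3.02, 3.02]. Speed limits (rad/s): [2.22, 2.22, 2.79, 3.14, 3.14, 3.14].

INTERFACE

Orientations are given as a unit quaternion [x, y, z, w].
In Python, from workcell import bot, hand, kinematics, get_obs, vision, hand_in gives the robot as it stands. The module is installed in compiled form; this text tells all that it offers. Calls block until the motion is done:
- bot.reach(position, orientation): joint-space move of the TCP to a pose.
- bot.servo_line(position, ori=None, velocity=0.15): straight line of the TCP; ori=None keeps the orientation; velocity is the mean speed in m/s.
- bot.goto_joints(angles): joint-space move.
- hand.move_gripper(opening, strength=None): finger opening in m; strength is the grip in N (None keeps the last); returns when the fingers have stopped.
- bot.dwell(seconds).
- kinematics.solve_ik(position, orientation): joint angles nearest the present ones, or None.
- get_obs(): the state.
- vision.read_camera(name): name is "side" or "top"; returns a dict with "frame" (384x512x3 uint8, red, green, blue), "intrinsics" (3x3 intrinsics, pixels), "view" (4x4, takes a point from world to camera coordinates). Camera axes: x right, y down, z forward; pixel columns grow to the right and rows downward; lengths in m; the calibration is good to about 2 mm. A picture is of the moment at which its call begins. There is no depth.
A pose or a line that the arm cannot do raises bot.IKError and nothing moves.
- hand_in(): hands the job in, once; it reports no verdict.
The state is a dict: "time_s": time; "joint_pos": joint angles; "joint_vel": joint speeds; "joint_efforts": joint torques, N m; "position": TCP position; "orientation": TCP orientation; "wrist_force": force on the tool from outside, world axes, zero at the start; "ft_torque": the same for the moment, N m; "gripper_width": finger opening in m.
Only numpy, scipy, OpenCV 4.12 (cv2) and the standard library are available. Lean on these libraries where they do the work, as an engineer would, in place of code of your own. Each camera call takes 0.05 s, during which the arm holds its last target.

## Working session

There is one attempt and no reset: what is moved stays moved. The work goes in short steps, each a Python script; the robot and the scene stay as the last script left them, time stands still between calls to the robot, and variables do not carry over. Pictures are saved under pics/ and viewed, and the job is handed in when it is done.

```bash
mkdir -p pics; ls
python3 - <<'E'
from workcell import bot, hand, kinematics, get_obs, vision
import cv2, numpy as np
for n in ("side","top"):
    c=vision.read_camera(n); cv2.imwrite(f"pics/{n}0.png",cv2.cvtColor(c["frame"],cv2.COLOR_RGB2BGR)); print(n,c["intrinsics"].round(1).tolist(),c["view"].round(4).tolist())
o=get_obs(); print(o); print(bot.tcp_to_tips)
E
```

```text
pics
side [[358.3, 0.0, 252.0], [0.0, 358.3, 188.8], [0.0, 0.0, 1.0]] [[-0.9978, -0.0641, -0.0144, 0.5573], [-0.0399, 0.7657, -0.642, 0.0644], [0.0521, -0.64, -0.7666, 0.9961], [0.0, 0.0, 0.0, 1.0]]
top [[388.1, 0.0, 255.2], [0.0, 388.1, 188.6], [0.0, 0.0, 1.0]] [[0.0242, -0.9996, -0.0119, 0.0084], [-0.9865, -0.0219, -0.1621, 0.5619], [0.1617, 0.0156, -0.9867, 1.3387], [0.0, 0.0, 0.0, 1.0]]
{'time_s': 0.1, 'joint_pos': array([-1.27339373e+00,  3.53585671e-01,  1.63404624e+00, -1.04235309e-05,
        1.15520648e+00, -2.40369545e-03]), 'joint_vel': array([ 0.00022841, -0.00202337, -0.00256843, -0.00082625,  0.00058536,
        0.00065428]), 'joint_efforts': array([ 1.25804836e-03, -6.06358194e+01, -3.42817497e+01,  1.16815941e-04,
        3.79696896e-03, -1.85651942e-05]), 'position': array([ 0.18444944, -0.59670007,  0.21453832]), 'orientation': array([-0.10567051,  0.69961176, -0.69874145,  0.10553439]), 'wrist_force': array([-0.14804586,  0.37213622,  0.1668607 ]), 'ft_torque': array([-0.06989842,  0.01958499,  0.02492752]), 'gripper_width': 0.08544256907900669}
0.017
```

```bash
python3 -c "
import cv2
for n in ('side','top'):
    i=cv2.imread(f'pics/{n}0.png'); cv2.imwrite(f'pics/{n}0b.png',cv2.resize(i,(800,600),interpolation=cv2.INTER_CUBIC))"
```

```text
(no output)
```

View pics/side0b.png

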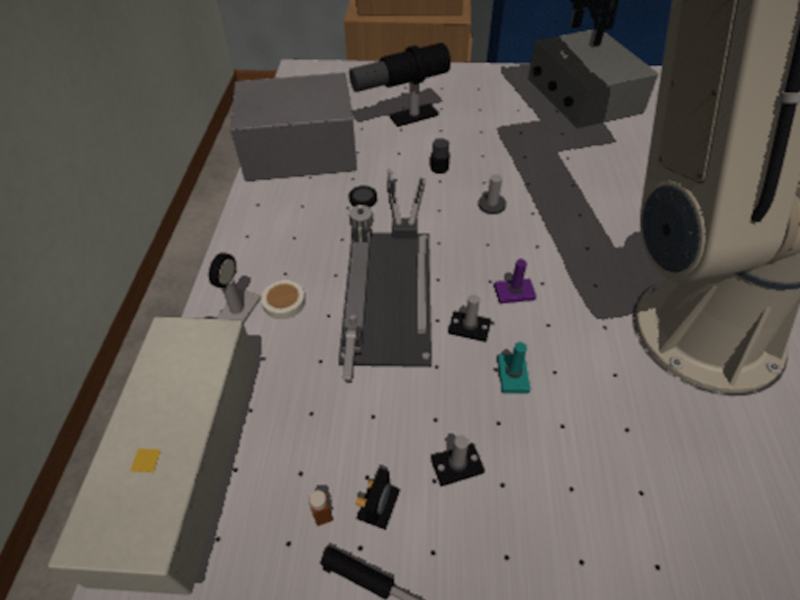

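View pics/top0b.png

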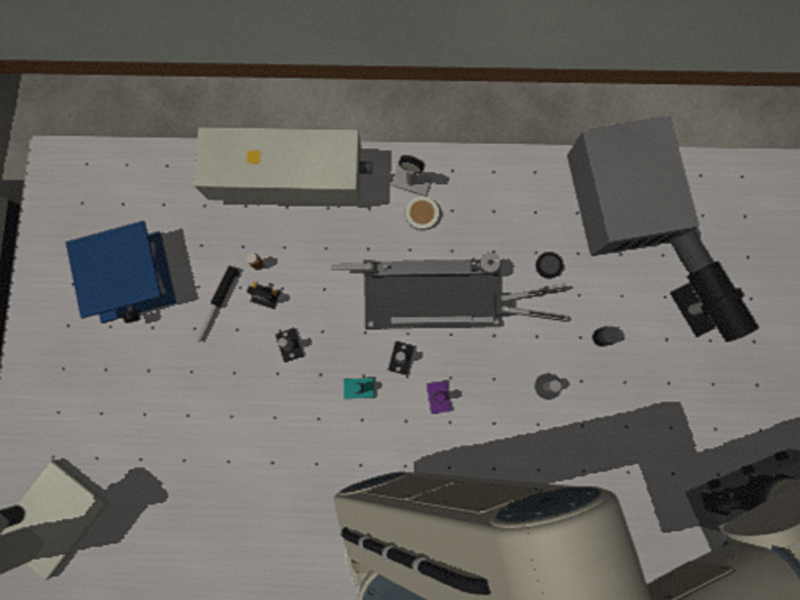

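```bash
cat > h.py <<'E'
from workcell import bot, hand, kinematics, get_obs, vision, hand_in
import cv2, numpy as np
from scipy.spatial.transform import Rotation as R
def cam(n):
    c=vision.read_camera(n); return c
def proj(c,p):
    p=np.atleast_2d(p); q=p@c["view"][:3,:3].T+c["view"][:3,3]; u=q@c["intrinsics"].T; return u[:,:2]/u[:,2:]
def unproj(c,uv,z):
    uv=np.atleast_2d(np.asarray(uv,float)); Rm=c["view"][:3,:3];t=c["view"][:3,3]
    d=np.c_[uv,np.ones(len(uv))]@np.linalg.inv(c["intrinsics"]).T@Rm; o=-Rm.T@t
    return o+d*((z-o[2])/d[:,2])[:,None]
def crop(c,name,u0,v0,u1,v1,s,pts=None):
    f=cv2.cvtColor(c["frame"],cv2.COLOR_RGB2BGR)[v0:v1,u0:u1]
    f=cv2.resize(f,None,fx=s,fy=s,interpolation=cv2.INTER_CUBIC)
    f=cv2.convertScaleAbs(f,alpha=1.6,beta=10)
    if pts is not None:
        for u,v in pts: cv2.drawMarker(f,(int((u+.5-u0)*s),int((v+.5-v0)*s)),(0,0,255),cv2.MARKER_CROSS,10,1)
    cv2.imwrite(f"pics/{name}.png",f)
E
python3 - <<'E'
from h import *
c=cam("top"); crop(c,"t1",205,155,375,265,4.7)
c=cam("side"); crop(c,"s1",200,100,340,320,2.7)
c=cam("side"); crop(c,"s2",205,100,285,250,4)
E
```

```text
(no output)
```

View pics/t1.png

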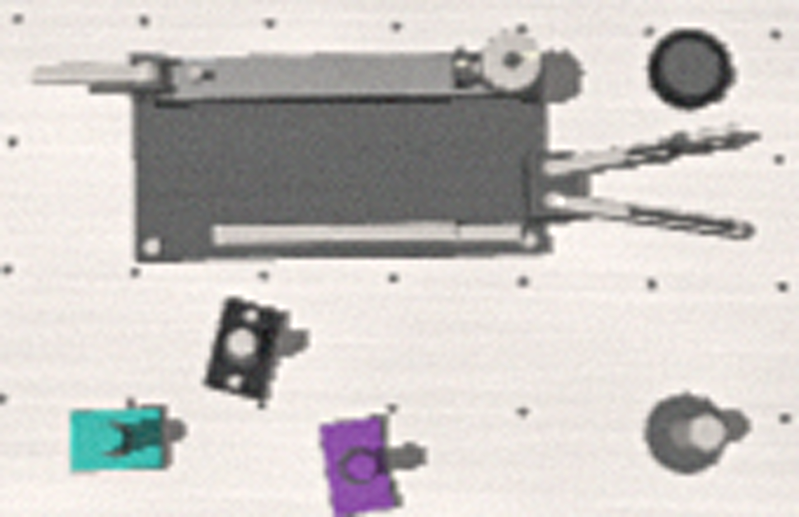

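View pics/s1.png

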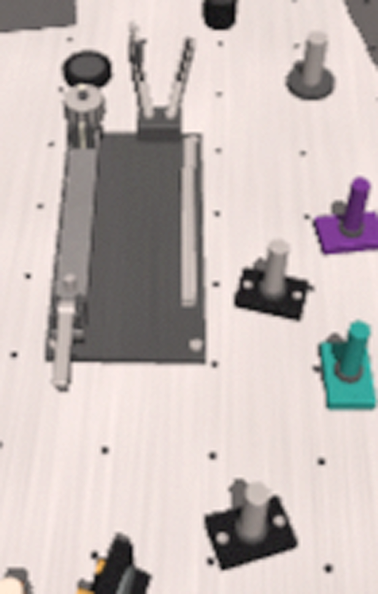

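View pics/s2.png

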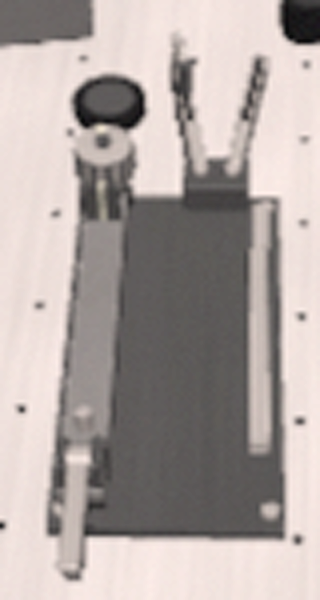

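```bash
cat > fit.py <<'E'
from h import *
from scipy.optimize import least_squares
ct=cam("top"); cs=cam("side")
T=[((-80,155,10),(139,260)),((-80,-165,10),(549,252)),((-70,93,26),(213,243)),((-70,-93,26),(521,239)),((-56,93,26),(213,226)),((80,-165,10),(546,85)) ]
T=T[:5]
S=[((-80,155,10),(284,537)),((80,155,10),(48,535)),((-80,-165,10),(277,198)),((-56,93,26),(250,449))]
def f(p):
    r=[]
    for L,c,s,o in((T,ct,4.7,(205,155)),(S,cs,4,(205,100))):
        for P,uv in L:
            P=np.array(P)/1e3; w=R.from_euler('z',p[2]).apply(P)+[p[0],p[1],0]
            r+=list(proj(c,w)[0]-(np.array(uv)/s+np.array(o)-.5))
    return np.array(r)
s=least_squares(f,[.57,-.05,0],loss='soft_l1'); print(s.x); print(f(s.x).reshape(-1,2).round(2))
E
python3 fit.py
```

```text
[ 0.5743245  -0.04952489  0.04576477]
[[ -1.33   0.08]
 [ -0.35  -0.23]
 [ -0.18   0.05]
 [-13.92  -0.28]
 [ -0.25  -0.2 ]
 [  0.84  -0.96]
 [ -0.43  -0.92]
 [  0.08  -0.2 ]
 [  0.17  -1.47]]
```

```bash
sed -i 's/((-70,-93,26),(521,239))/((-70,-93,26),(459,239))/' fit.py
cat >> fit.py <<'E'
X,Y,A=s.x
def F(P): return R.from_euler('z',A).apply(np.atleast_2d(P)/1e3)+[X,Y,0]
PT=F(np.array([(80,155,10),(80,-165,10),(-80,155,10),(-80,-165,10),(0,140+0,60),(54,140,60),(54,205,72),(54,-130,97),(54,-94,85),(-56,93,26),(-56,-93,26),(38,-100,63),(38,100,63),(55,100,19),(55,-100,19)]))
print(PT[6:9].round(4))
crop(ct,"t2",205,155,375,265,4.7,proj(ct,PT)); crop(cs,"s3",205,100,285,250,4,proj(cs,PT))
crop(ct,"t3",150,185,290,265,5.6);crop(cs,"s4",260,160,345,320,3.7)
E
python3 fit.py
```

```text
[ 0.57431417 -0.04924455  0.04569153]
[[-1.41  0.07]
 [-0.43 -0.23]
 [-0.26  0.05]
 [-0.8  -0.28]
 [-0.33 -0.2 ]
 [ 0.84 -0.87]
 [-0.44 -0.83]
 [ 0.09 -0.14]
 [ 0.17 -1.38]]
[[ 0.6189  0.158   0.072 ]
 [ 0.6342 -0.1766  0.097 ]
 [ 0.6326 -0.1407  0.085 ]]
```

View pics/t2.png

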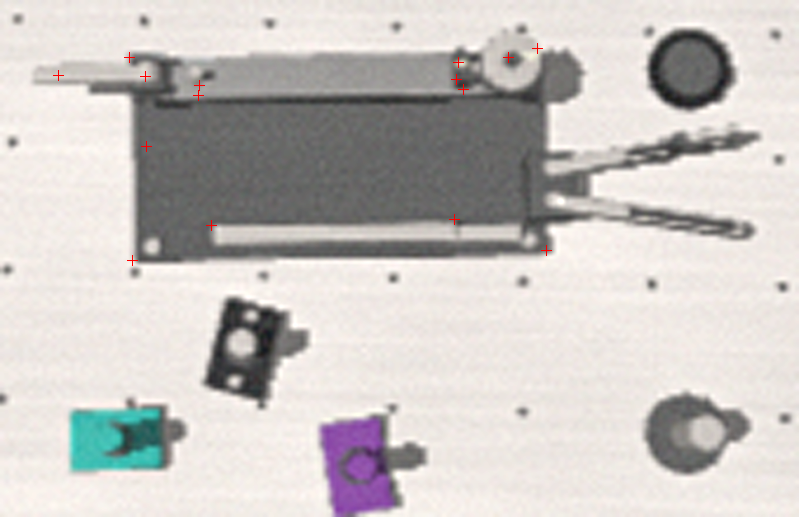

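View pics/s3.png

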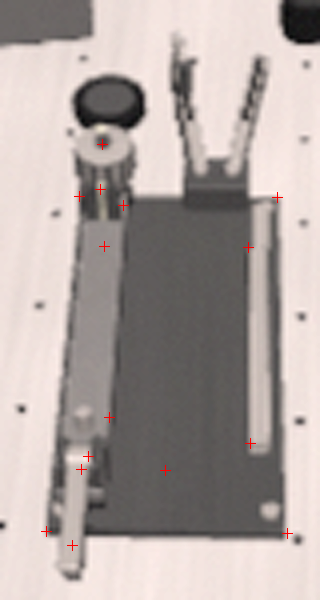

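View pics/t3.png

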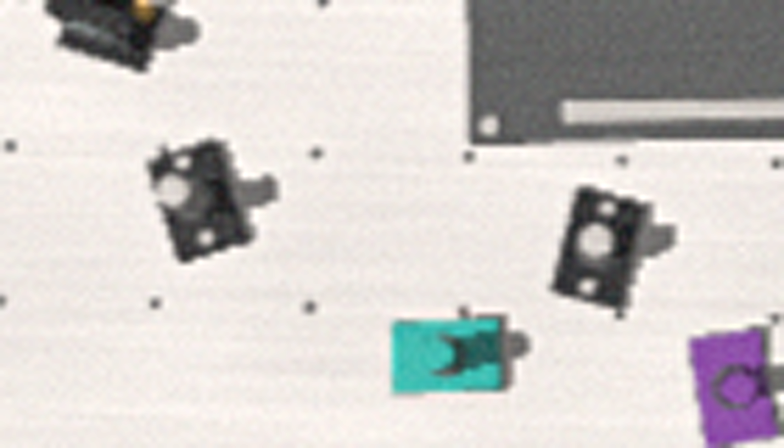

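View pics/s4.png

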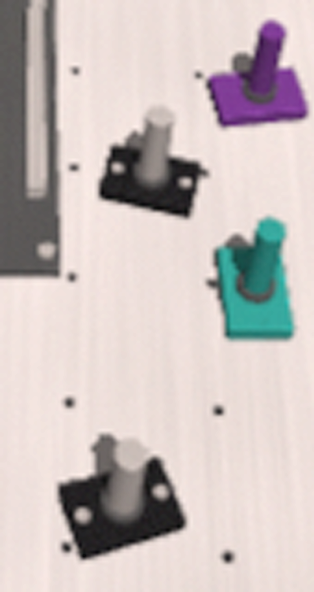

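```bash
cat >> h.py <<'E'
FX,FY,FA=0.5743,-0.0492,0.0457
RF=R.from_euler('z',FA)
def F(x,y,z): return RF.apply(np.array([x,y,z])/1e3)+[FX,FY,0]
def Finv(p): return RF.inv().apply(np.asarray(p)-[FX,FY,0])*1e3
def quat(phi):
    z=np.array([np.cos(phi),np.sin(phi),0]);y=np.array([0,0,-1.]);x=np.cross(y,z)
    return R.from_matrix(np.c_[x,y,z]).as_quat()
def st(m=""):
    o=get_obs(); print(m,"t%.1f"%o["time_s"],"p",o["position"].round(4),"F",o["wrist_force"].round(1),"w%.4f"%o["gripper_width"],"j6 %.2f"%o["joint_pos"][5])
    return o
E
python3 - <<'E'
from h import *
ct=cam("top");cs=cam("side")
t3=lambda p:np.array(p)/5.6+[150,185]-.5
s4=lambda p:np.array(p)/3.7+[260,160]-.5
t1=lambda p:np.array(p)/4.7+[205,155]-.5
for n,p,z in (("A holes",[(607,209),(588,287)],.014),("A corners",[(582,188),(652,205),(627,312),(553,291)],.014),("Atop",[(596,240)],.085),
  ("B holes",[(182,162),(205,237)],.014),("B corners",[(219,141),(255,238),(184,262),(150,158)],.014),("Btop",[(173,189)],.085)):
    w=unproj(ct,t3(p),z); print(n,w[:,:2].round(4).tolist(),"mean",w.mean(0)[:2].round(4))
for n,p,z in (("A holes",[(117,168),(186,183)],.014),("Atop",[(158,116)],.085),("B holes",[(83,514),(160,492)],.014),("Btop",[(129,454)],.085)):
    w=unproj(cs,s4(p),z); print(n,w[:,:2].round(4).tolist(),"mean",w.mean(0)[:2].round(4))
print("handles",[Finv(q).round(1) for q in unproj(ct,t1([(551,168),(551,200),(745,230),(757,135)]),.04)])
s2=lambda p:np.array(p)/4+[205,100]-.5
print("handles side",[Finv(q).round(1) for q in unproj(cs,s2([(201,165),(231,165),(262,60),(188,90)]),.04)])
o=get_obs(); print(R.from_quat(o["orientation"]).as_matrix().round(2))
for x,y,z in((54,205,72),(54,145,141),(20,40,70),(20,-40,70),(54,-130,94)):
  for ph in (0,np.pi/2,np.pi,-np.pi/2):
    q=kinematics.solve_ik(F(x,y,z+80),quat(FA+ph)); print(x,y,round(ph,2),None if q is None else np.round(q,2))
crop(ct,"t4",300,155,375,215,10)
crop(cs,"s5",215,100,290,160,10)
E
```

```text
A holes [[0.4459, 0.0093], [0.3958, 0.0203]] mean [0.4208 0.0148]
A corners [[0.459, 0.0257], [0.4491, -0.0195], [0.3805, -0.0049], [0.3927, 0.0426]] mean [0.4203 0.011 ]
Atop [[0.4213, 0.0151]] mean [0.4213 0.0151]
B holes [[0.4698, 0.2848], [0.4219, 0.2673]] mean [0.4458 0.276 ]
B corners [[0.484, 0.2615], [0.422, 0.2351], [0.4056, 0.28], [0.4719, 0.3057]] mean [0.4459 0.2706]
Btop [[0.4464, 0.2749]] mean [0.4464 0.2749]
A holes [[0.4481, 0.0097], [0.3967, 0.0211]] mean [0.4224 0.0154]
Atop [[0.424, 0.0162]] mean [0.424  0.0162]
B holes [[0.4708, 0.2831], [0.4225, 0.2659]] mean [0.4467 0.2745]
Btop [[0.4475, 0.2753]] mean [0.4475 0.2753]
handles [array([ -20. , -166.4,   40. ]), array([ -44.6, -165.2,   40. ]), array([ -70.8, -310.2,   40. ]), array([   1.7, -324.2,   40. ])]
handles side [array([ -18.7, -170.4,   40. ]), array([ -42.5, -170.5,   40. ]), array([ -68.8, -301.8,   40. ]), array([  -6.6, -262.3,   40. ])]
[[-0.96 -0.    0.3 ]
 [-0.3   0.   -0.96]
 [ 0.   -1.   -0.  ]]
54 205 0 [ 0.25  0.44  1.66 -0.    1.05  0.2 ]
54 205 1.57 [ 0.25  0.44  1.66 -0.    1.05 -1.37]
54 205 3.14 [ 0.25  0.44  1.66 -0.    1.05 -2.94]
54 205 -1.57 [ 0.25  0.44  1.66 -0.    1.05  1.77]
54 145 0 [ 0.15  0.35  1.62 -0.    1.17  0.11]
54 145 1.57 [ 0.15  0.35  1.62 -0.    1.17 -1.46]
54 145 3.14 None
54 145 -1.57 [ 0.15  0.35  1.62 -0.    1.17  1.68]
20 40 0 [-0.02  0.37  1.76 -0.    1.   -0.06]
20 40 1.57 [-0.02  0.37  1.76 -0.    1.   -1.63]
20 40 3.14 None
20 40 -1.57 [-0.02  0.37  1.76 -0.    1.    1.51]
20 -40 0 [-0.15  0.39  1.74 -0.    1.01 -0.2 ]
20 -40 1.57 [-0.15  0.39  1.74 -0.    1.01 -1.77]
20 -40 3.14 [-0.15  0.39  1.74 -0.    1.01  2.95]
20 -40 -1.57 [-0.15  0.39  1.74 -0.    1.01  1.38]
54 -130 0 [-0.27  0.44  1.6  -0.    1.1  -0.32]
54 -130 1.57 [-0.27  0.44  1.6  -0.    1.1  -1.89]
54 -130 3.14 [-0.27  0.44  1.6  -0.    1.1   2.82]
54 -130 -1.57 [-0.27  0.44  1.6  -0.    1.1   1.25]
```

View pics/t4.png

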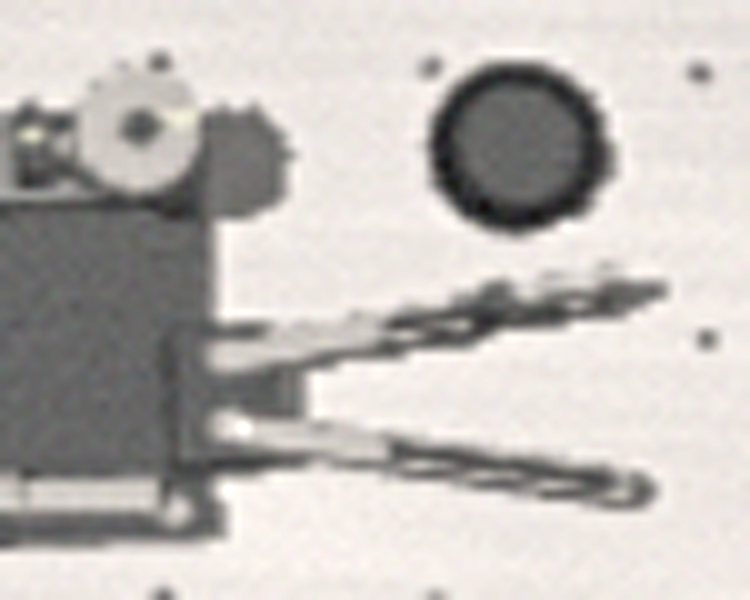

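View pics/s5.png

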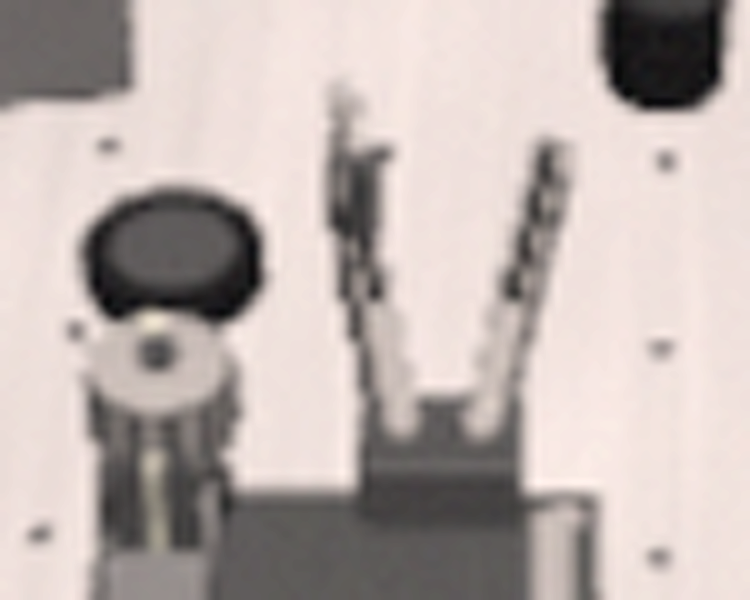

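```bash
cat >> h.py <<'E'
def lev(a,dz=0):
    r=65.1; return F(54,140+r*np.cos(a+.0615),68+8*a/1.5+r*np.sin(a+.0615)-2+dz)
E
python3 - <<'E'
from h import *
q=quat(FA)
bot.reach(F(54,205,180),q); hand.move_gripper(0.05,40)
bot.servo_line(lev(0),velocity=.15); st()
hand.move_gripper(0.0,40); st("grip")
for a in np.arange(.15,1.51,.15):
    bot.servo_line(lev(a),velocity=.12); 
    if int(round(a/.15))%3==0: st(a)
bot.dwell(.2); st()
ct=cam("top");cs=cam("side"); crop(ct,"l1",205,155,375,265,4.7);crop(cs,"l2",180,60,320,260,3)
E
```

```text
t4.9 p [0.6196 0.1582 0.0708] F [ 0.5 -0.9  0.3] w0.0502 j6 0.20
grip t5.5 p [0.6189 0.158  0.0701] F [0.5 0.1 0.5] w-0.0000 j6 0.20
0.44999999999999996 t6.2 p [0.6198 0.1497 0.1008] F [-0.1  0.3  0.8] w0.0004 j6 0.19
0.9 t7.0 p [0.6205 0.1299 0.1247] F [0.6 0.2 0.4] w0.0001 j6 0.16
1.3499999999999999 t7.7 p [0.6215 0.1029 0.1377] F [0.6 0.9 0.7] w-0.0002 j6 0.12
 t8.2 p [0.6218 0.0938 0.139 ] F [ 0.2 -0.9 -0. ] w0.0000 j6 0.10
```

View pics/l2.png

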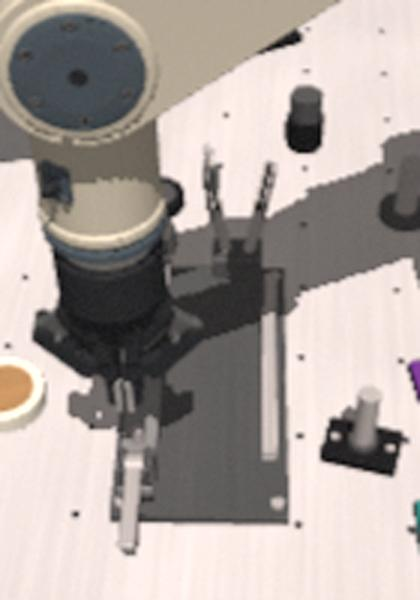

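Run:
```python
from h import *
hand.move_gripper(0.05,40)
bot.servo_line(lev(0,60)); bot.servo_line(lev(0)); o=st()
ct=cam("top");cs=cam("side")
P=o["position"]; pts=[P,P+[0,0,-.017],P+[0,0,.06]]
crop(ct,"l3",190,155,260,200,10,proj(ct,pts));crop(cs,"l4",190,190,260,260,8,proj(cs,pts))
```

```text
t9.9 p [0.6192 0.1575 0.0703] F [ 0.8 -0.5  0.8] w0.0499 j6 0.20
```

View pics/l3.png

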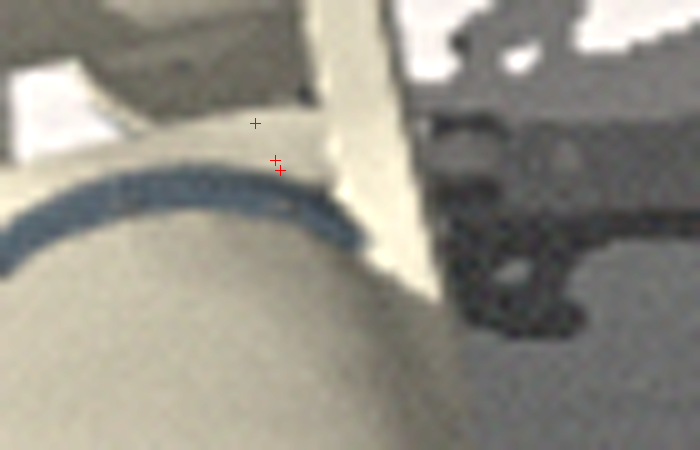

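View pics/l4.png

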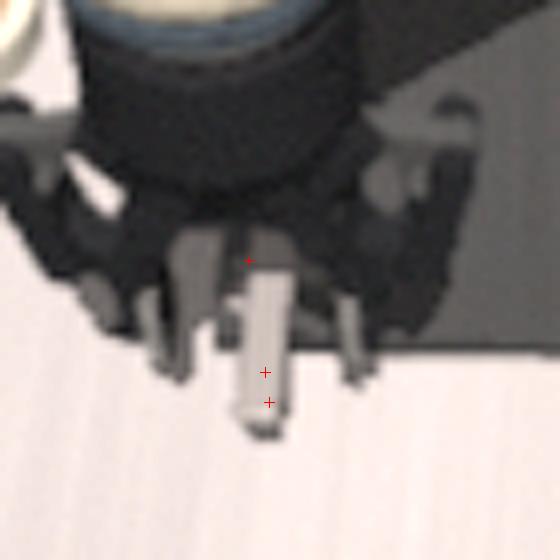

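Run:
```python
from h import *
ct=cam("top");cs=cam("side")
def tri(a,b):
    from scipy.optimize import least_squares
    f=lambda p:np.r_[proj(ct,p)[0]-a,proj(cs,p)[0]-b]
    s=least_squares(f,[.6,.15,.07]);return s.x,s.fun
a=np.array([35,75])/4.7+[205,155]-.5; b=np.array([70,572])/4+[205,100]-.5
p,r=tri(a,b); print(Finv(p),r)
print(proj(cs,np.array([F(54,y,z) for y,z in((140,68),(140,77),(225,72),(225,77),(225,67))]))-[190,190])
st("pre"); hand.move_gripper(0.0,40); st("c")
cs=cam("side");crop(cs,"l5",190,190,260,260,8)
```

```text
[ 54.72877785 222.50836793  70.21755237] [-0.01077002  0.10756962 -0.07164989 -0.01648276]
[[34.6116195  25.12024168]
 [34.3529764  23.0441539 ]
 [32.09800031 52.99066355]
 [31.93388261 51.88861946]
 [32.26066023 54.08291862]]
pre t10.1 p [0.6198 0.1581 0.0713] F [ 0.3 -0.1  0.6] w0.0501 j6 0.20
c t10.7 p [0.6189 0.1581 0.07  ] F [ 0.4 -0.1 -0.2] w0.0000 j6 0.20
```

View pics/l5.png

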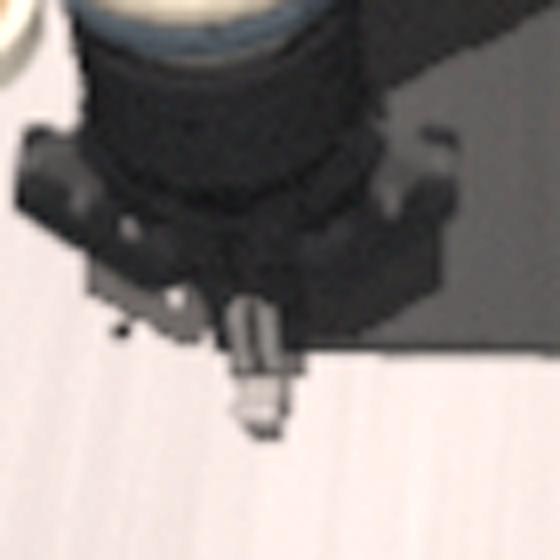

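Run:
```python
from h import *
bot.servo_line(lev(0,50)); p=F(54,290,120); bot.servo_line(p)
p[2]=.07; bot.servo_line(p); bot.dwell(.2); o=st()
cs=cam("side"); P=o["position"]; crop(cs,"l6",180,200,250,270,8,proj(cs,[P,P+[0,0,-.017],P+[0,0,.03]]))
for z in np.arange(.05,.012,-.004):
    p[2]=z; bot.servo_line(p,velocity=.04); o=st()
    if o["wrist_force"][2]>6: break
p[2]+=.03; bot.servo_line(p)
```

```text
t12.6 p [0.6158 0.2431 0.0713] F [-0.4 -0.8 -0.2] w-0.0001 j6 0.33
 t13.3 p [0.615  0.243  0.0498] F [0.8 0.7 0.2] w0.0000 j6 0.33
 t13.6 p [0.6149 0.2429 0.0458] F [-0.1  0.1  1. ] w0.0003 j6 0.33
 t13.8 p [0.6148 0.2429 0.0417] F [ 0.1 -0.1 -0.6] w0.0001 j6 0.33
 t14.1 p [0.6148 0.2429 0.0376] F [-0.5 -0.5  1.1] w-0.0003 j6 0.33
 t14.3 p [0.6147 0.2429 0.0337] F [ 0.3 -0.2 -0.1] w-0.0004 j6 0.33
 t14.6 p [0.6147 0.2429 0.0297] F [-0.1  1.   1.2] w-0.0001 j6 0.33
 t14.8 p [0.6147 0.2429 0.0257] F [0.2 0.5 0.4] w-0.0001 j6 0.33
 t15.1 p [0.6147 0.2429 0.0217] F [ 0.6  0.1 -0. ] w0.0002 j6 0.33
 t15.3 p [0.6147 0.2429 0.0177] F [-0.5  0.3 -0.5] w-0.0002 j6 0.33
 t15.6 p [0.6148 0.2429 0.0137] F [ 1.  -0.1  0.4] w0.0000 j6 0.33
```

View pics/l6.png

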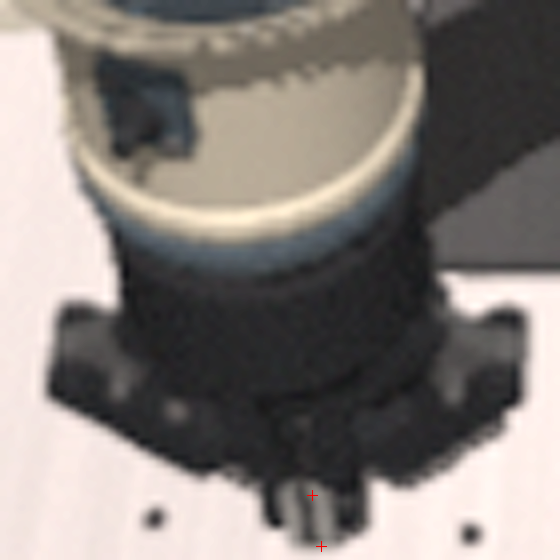

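Run:
```python
from h import *
p=F(54,290,15); bot.servo_line(p,velocity=.1)
for z in np.arange(.013,-.02,-.002):
    p[2]=z; bot.servo_line(p,velocity=.03); bot.dwell(.1); o=get_obs()
    if o["wrist_force"][2]>4: break
st()
p[2]+=.05; bot.servo_line(p)
```

```text
t21.9 p [ 0.6153  0.2431 -0.016 ] F [-2.2 -1.3 10.4] w0.0003 j6 0.33
```

Run:
```python
from h import *
p=F(54,290,0); bot.servo_line(p,velocity=.1); bot.dwell(.2); o=st(); print(o["joint_pos"].round(4), R.from_quat(o["orientation"]).as_matrix().round(2).tolist())
P=o["position"]; pts=[P,P+[0,0,-.017],P+[0,0,.03]]
cs=cam("side");  crop(cs,"l7",180,200,250,270,8,proj(cs,pts))
ct=cam("top");  crop(ct,"l8",160,130,240,190,9,proj(ct,pts))
p[2]+=.06; bot.servo_line(p)
```

```text
t23.1 p [6.154e-01 2.431e-01 5.000e-04] F [ 0.7 -0.1  1. ] w-0.0001 j6 0.33
[ 0.374   0.6552  1.6827 -0.      0.8028  0.3283] [[0.05, 0.0, 1.0], [-1.0, 0.0, 0.05], [-0.0, -1.0, 0.0]]
```

View pics/l7.png

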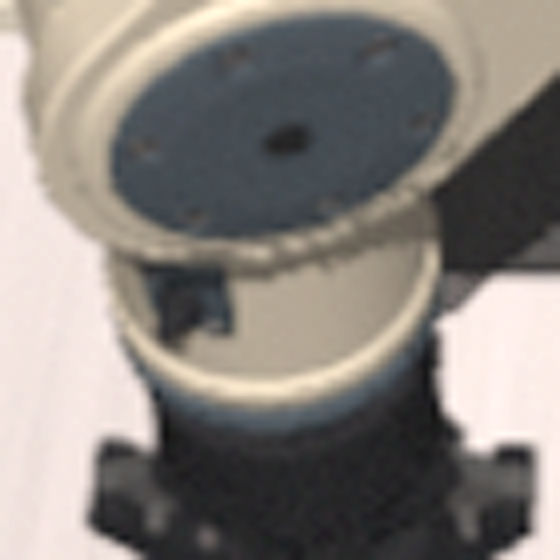

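View pics/l8.png

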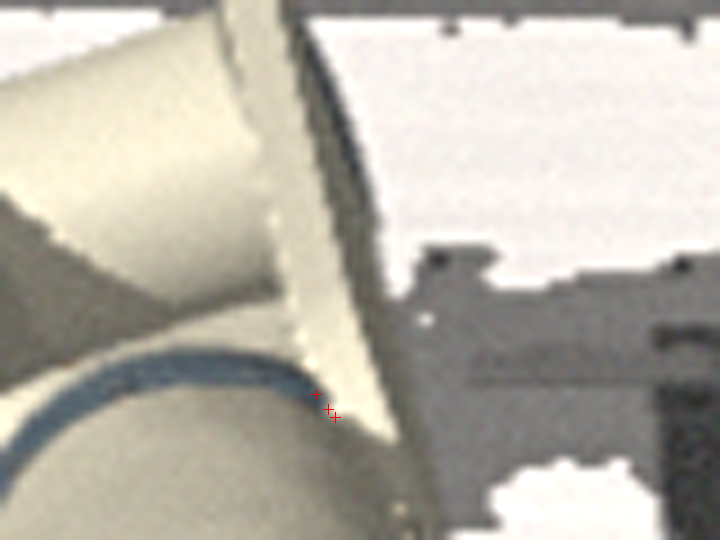

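Run:
```python
from h import *
out=[]
for z in (80,10):
    p=F(54,290,z); bot.servo_line(p,velocity=.15); bot.dwell(.2); o=st()
    P=o["position"]; pts=[P,P+[0,0,-.017],P+[0,0,.03]]
    cs=cam("side");  crop(cs,f"m{z}",180,200,260,310,5,proj(cs,pts)); out.append(cv2.imread(f"pics/m{z}.png"))
cv2.imwrite("pics/m.png",np.hstack(out))
p[2]+=.06; bot.servo_line(p)
```

```text
t24.2 p [0.6144 0.2427 0.0789] F [-0.6 -0.5 -0.8] w0.0001 j6 0.33
 t25.1 p [0.6158 0.2433 0.0113] F [-0.5 -0.9  1. ] w-0.0003 j6 0.33
```

View pics/m.png

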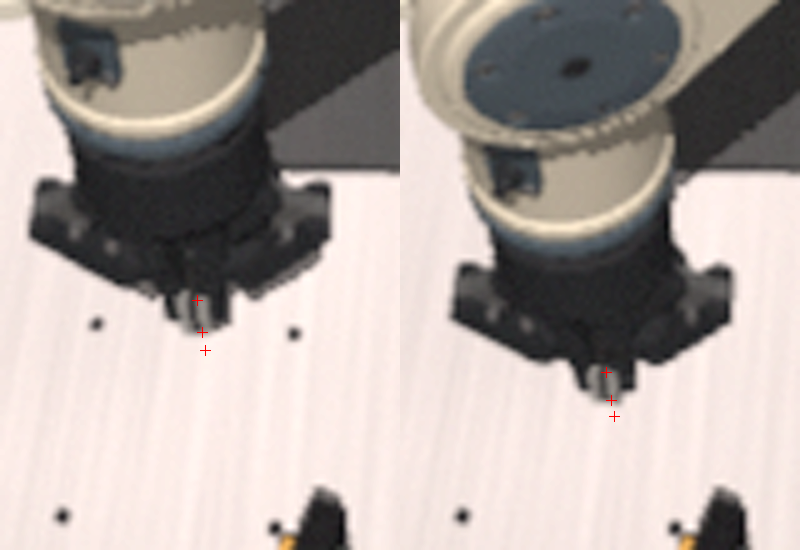

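```bash
cat >> h.py <<'E'
# measured: shut fingertips touch the table at TCP reading z=-0.0155 -> tips are 15.5 mm BEHIND reported TCP
DG=34.5   # grasp point above reported TCP, mm
def G(x,y,z): return F(x,y,z-DG)
def lev(a,dz=0):
    r=65.1; return G(54,140+r*np.cos(a+.0615),68+8*a/1.5+r*np.sin(a+.0615)+dz)
E
python3 - <<'E'
from h import *
q=quat(FA)
hand.move_gripper(0.05,40)
bot.servo_line(lev(0,60),q); 
bot.servo_line(lev(0),velocity=.15); st()
hand.move_gripper(0.0,40); o=st("grip")
cs=cam("side");crop(cs,"l9",190,190,260,260,8)
if o["gripper_width"]>.008:
  for a in np.arange(.15,1.51,.15):
    bot.servo_line(lev(a),velocity=.12); 
    if int(round(a/.15))%2==0: st(a)
  bot.dwell(.2); st()
  ct=cam("top");cs=cam("side"); crop(ct,"l1",205,155,375,265,4.7);crop(cs,"l2",180,60,320,260,3)
E
```

```text
t27.5 p [0.6189 0.1585 0.0374] F [0.8 0.1 0.1] w0.0502 j6 0.20
grip t27.9 p [0.62   0.1583 0.0385] F [1.3 0.7 2.8] w0.0129 j6 0.20
0.3 t28.5 p [0.62   0.154  0.0583] F [ 5.2  0.9 -0.6] w0.0130 j6 0.20
0.6 t29.0 p [0.6204 0.1444 0.0767] F [ 5.9  0.3 -1.2] w0.0131 j6 0.18
0.9 t29.5 p [0.621  0.1303 0.0916] F [ 6.   0.3 -1.9] w0.0134 j6 0.16
1.2 t30.0 p [0.6216 0.1135 0.1017] F [ 4.9  3.5 -1.2] w0.0126 j6 0.13
1.4999999999999998 t30.5 p [0.6225 0.0944 0.1068] F [3.9 4.2 3. ] w0.0128 j6 0.10
 t30.7 p [0.6224 0.0945 0.1067] F [3.7 2.8 1.8] w0.0126 j6 0.10
```

View pics/l2.png

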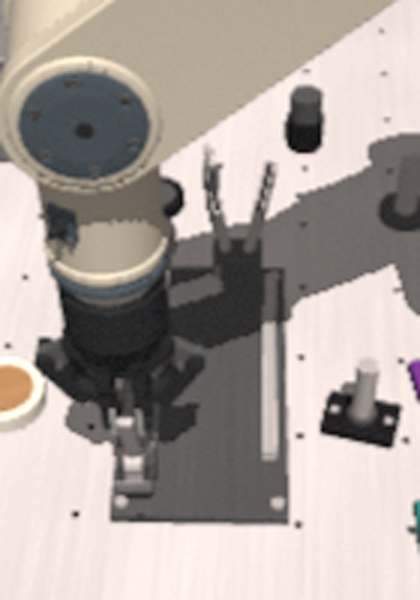

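Run:
```python
from h import *
hand.move_gripper(0.05,40)
o=get_obs(); p=o["position"].copy(); p[2]=.2; bot.servo_line(p,velocity=.25)
bot.reach(np.array([.30,-.35,.25]),quat(FA-np.pi/2)); st()
for n in("top","side"):
    c=cam(n); crop(c,"n_"+n,0,0,512,384,1.56)
    crop(c,"z_"+n,*((150,155,290,265,5.6) if n=="top" else (200,130,345,320,3.1)))
```

```text
t33.8 p [ 0.3006 -0.3497  0.2499] F [-0.3  1.2 -0.7] w0.0501 j6 0.66
```

View pics/n_top.png

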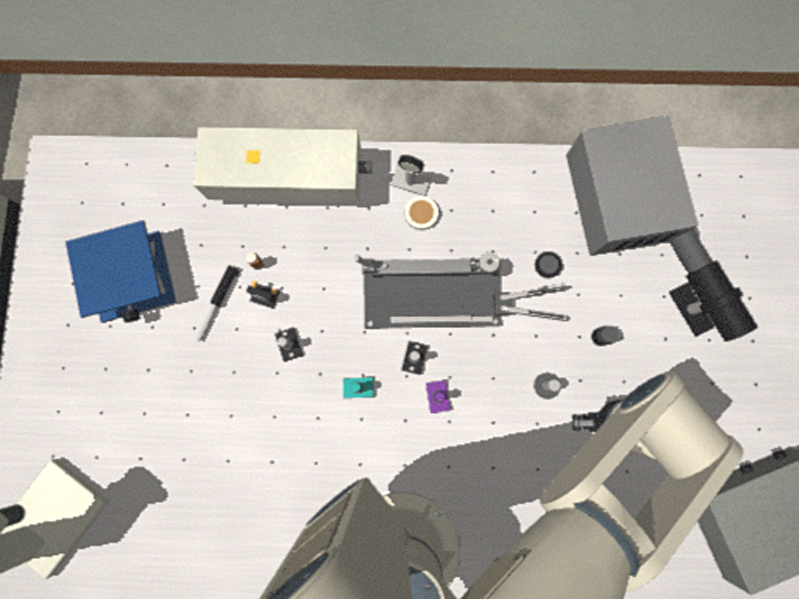

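View pics/n_side.png

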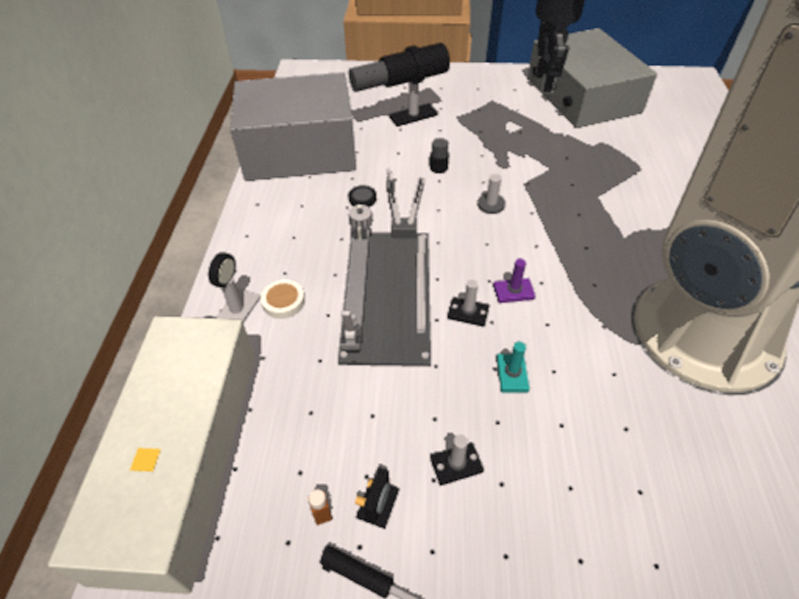

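View pics/z_top.png

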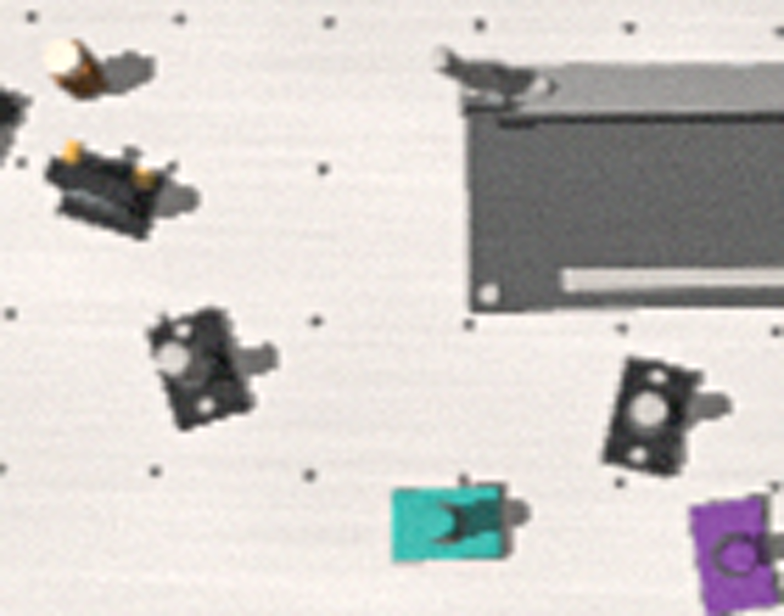

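View pics/z_side.png

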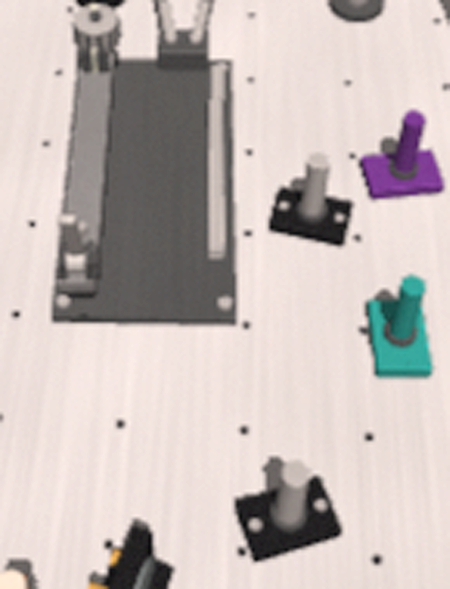

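```bash
cat >> h.py <<'E'
def pick(x,y,a,ztop=.14):
    """base centre world x,y, long axis angle a; jaws along base -y"""
    q=quat(a-np.pi/2); hand.move_gripper(.05,60)
    bot.reach([x,y,ztop],q); bot.servo_line([x,y,.060-DG/1e3],q,velocity=.15)
    hand.move_gripper(0,60); o=st("grip")
    bot.servo_line([x,y,ztop],velocity=.15); return st("up")
E
python3 - <<'E'
from h import *
ct=cam("top");cs=cam("side")
t=lambda p:np.array(p)/5.6+[150,155]-.5
s=lambda p:np.array(p)/3.1+[200,130]-.5
h1=unproj(ct,t([(656,376),(637,456)]),.014); h2=unproj(cs,s([(284,205),(341,217)]),.014)
t1=unproj(ct,t([(649,409)]),.085); t2=unproj(cs,s([(318,162)]),.085)
print(h1,h2,t1,t2)
xy=(h1.mean(0)+h2.mean(0)+t1[0]+t2[0])[:2]/4
d=(h1[0]-h1[1])+(h2[0]-h2[1]); a=np.arctan2(d[1],d[0]); print(xy,a)
pick(*xy,a)
cs=cam("side"); crop(cs,"p1",200,100,345,260,3.5)
E
```

```text
[[ 0.44723478 -0.02215048  0.014     ]
 [ 0.39586822 -0.01100697  0.014     ]] [[ 0.4478959  -0.02370463  0.014     ]
 [ 0.3961155  -0.01234507  0.014     ]] [[ 0.42149475 -0.01716642  0.085     ]] [[ 0.42347163 -0.01564251  0.085     ]]
[ 0.4221309  -0.01685313] -0.21479950198013661
grip t36.9 p [ 0.4227 -0.0171  0.0263] F [-1.  -3.2  7.3] w0.0189 j6 1.74
up t37.8 p [ 0.4213 -0.0168  0.1393] F [-0.5 -0.  -5.3] w0.0189 j6 1.74
```

View pics/p1.png

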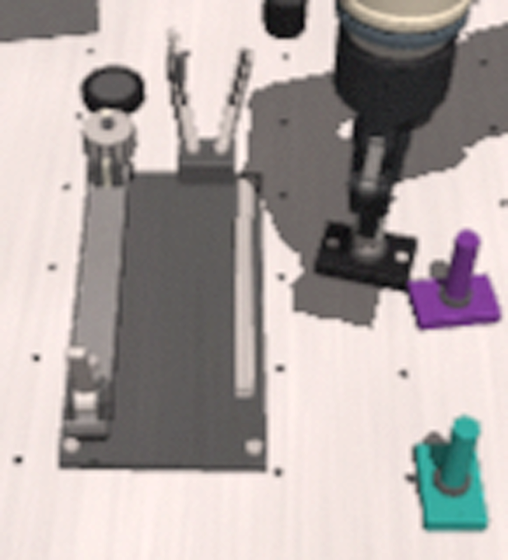

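```bash
cat >> h.py <<'E'
def place(y,xend=19):
    q=quat(FA-np.pi/2)
    bot.reach(G(-7,y,173),q)
    bot.servo_line(G(-7,y,76),velocity=.2); o=st("above"); f0=o["wrist_force"][2]
    for z in np.arange(74,67,-1):
        bot.servo_line(G(-7,y,z),velocity=.03); bot.dwell(.08); o=get_obs()
        if o["wrist_force"][2]-f0>4: break
    st("down %.1f"%z); z0=z
    for x in np.arange(-1,xend+.1,5):
        bot.servo_line(G(x,y,z0),velocity=.06); o=st(x)
        if o["wrist_force"][0]<-15: print("resist"); break
    return z0
E
python3 - <<'E'
from h import *
place(-40)
cs=cam("side"); crop(cs,"p2",200,100,345,260,3.5)
ct=cam("top"); crop(ct,"p3",205,155,375,265,4.7)
E
```

```text
above t39.2 p [ 0.5693 -0.0892  0.0422] F [ 1.  -0.3 -3.5] w0.0188 j6 1.37
down 70.0 t40.8 p [ 0.5691 -0.0896  0.0363] F [-3.1 -0.8  5.6] w0.0188 j6 1.37
-1.0 t41.1 p [ 0.5745 -0.0893  0.0363] F [-6.7 -0.1  9.8] w0.0188 j6 1.37
4.0 t41.3 p [ 0.5773 -0.0889  0.0366] F [-15.7   0.   21.2] w0.0186 j6 1.37
resist
```

View pics/p2.png

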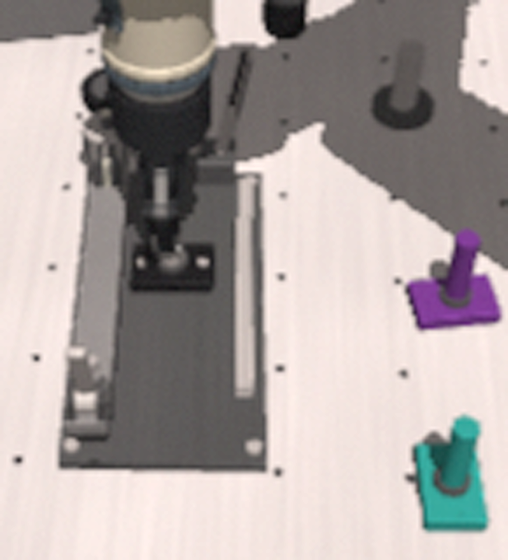

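Run:
```python
from h import *
bot.servo_line(G(2,-40,71),velocity=.03); bot.dwell(.15); st()
for z in (71.5,72):
    o=get_obs()
    if o["wrist_force"][2]>1: bot.servo_line(G(2,-40,z),velocity=.03); bot.dwell(.15); st(z); zz=z
for x in np.arange(5,20,2):
    bot.servo_line(G(x,-40,zz),velocity=.05); o=st(x)
    if o["wrist_force"][0]<-20: print("resist"); break
```

```text
t41.8 p [ 0.5782 -0.0891  0.0365] F [-1.9 -0.2  1.4] w0.0182 j6 1.37
71.5 t42.2 p [ 0.5781 -0.089   0.0368] F [ 0.3  0.1 -4.3] w0.0187 j6 1.37
5 t42.5 p [ 0.5815 -0.089   0.037 ] F [-0.6 -0.2 -5.1] w0.0188 j6 1.37
7 t42.7 p [ 0.5833 -0.0888  0.037 ] F [-0.4  0.1 -5.3] w0.0185 j6 1.37
9 t43.0 p [ 0.5853 -0.0888  0.037 ] F [-0.   0.  -4.7] w0.0188 j6 1.37
11 t43.2 p [ 0.5873 -0.0887  0.037 ] F [ 0.1 -0.4 -5.1] w0.0184 j6 1.37
13 t43.5 p [ 0.5893 -0.0886  0.037 ] F [ 0.2  0.3 -4.8] w0.0189 j6 1.37
15 t43.7 p [ 0.5913 -0.0885  0.037 ] F [-0.3  0.7 -5.3] w0.0189 j6 1.37
17 t44.0 p [ 0.5933 -0.0884  0.0371] F [-0.5 -0.6 -4.6] w0.0188 j6 1.37
19 t44.2 p [ 0.5953 -0.0883  0.037 ] F [ 0.3 -0.1 -4.8] w0.0190 j6 1.38
```

Run:
```python
from h import *
hand.move_gripper(.045,60); bot.servo_line(G(19,-40,180),velocity=.25)
bot.reach(np.array([.40,.05,.22]),quat(FA-np.pi/2)); st()
for n in("top","side"):
    c=cam(n)
    crop(c,"z2_"+n,*((150,155,290,265,5.6) if n=="top" else (200,130,345,320,3.1)))
```

```text
t46.2 p [0.4009 0.0498 0.2198] F [ 0.4 -0.9 -0.2] w0.0449 j6 1.65
```

View pics/z2_top.png

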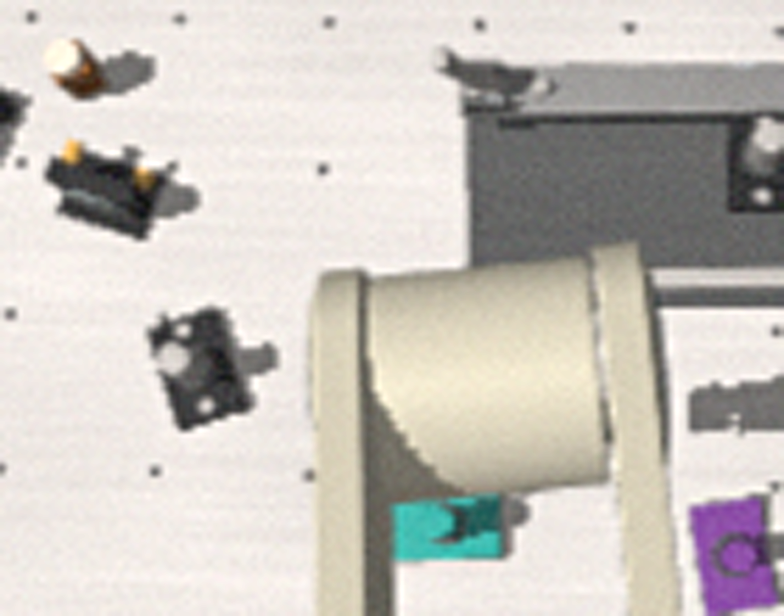

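View pics/z2_side.png

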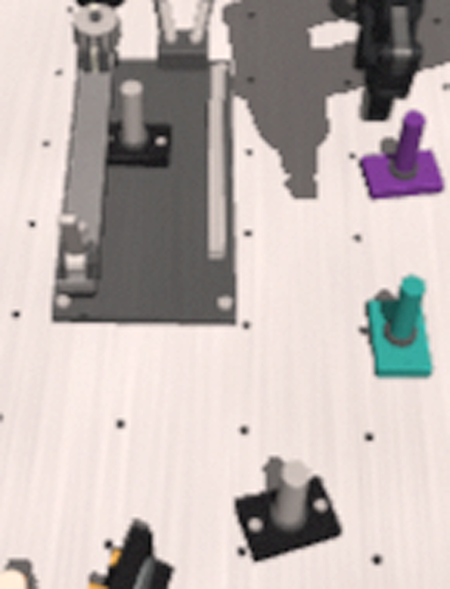

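Run:
```python
from h import *
o=pick(.4467,.2750,.347)
if o["gripper_width"]>.012:
    q=quat(FA-np.pi/2); y=40
    bot.reach(G(-7,y,173),q); st()
    bot.servo_line(G(-7,y,76),velocity=.2); bot.servo_line(G(-7,y,71.5),velocity=.05); bot.dwell(.1); o=st("low")
    cs=cam("side"); crop(cs,"p4",200,100,345,260,3.5)
```

```text
grip t48.8 p [0.4472 0.2753 0.0265] F [ 0.6 -1.   5.5] w0.0184 j6 1.77
up t49.7 p [0.446  0.2746 0.1391] F [ 0.  -0.1 -3.9] w0.0188 j6 1.77
 t50.8 p [ 0.5651 -0.0086  0.1382] F [-0.8  0.7 -4.7] w0.0188 j6 1.51
low t51.8 p [ 0.5659 -0.0096  0.0377] F [ 0.1 -0.5 -3.5] w0.0187 j6 1.51
```

View pics/p4.png

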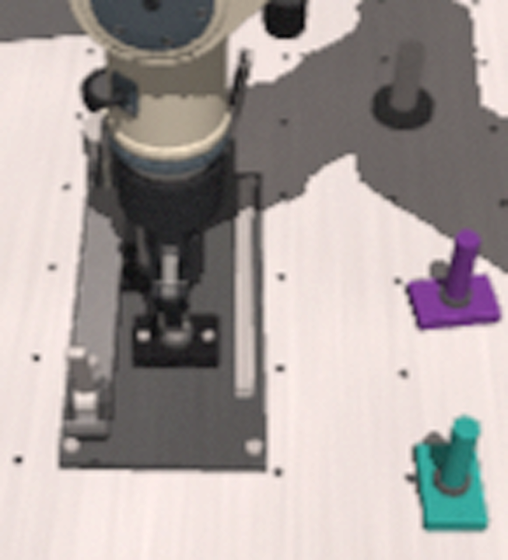

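Run:
```python
from h import *
y=40
for x in (0,6,12,16,19):
    bot.servo_line(G(x,y,71.5),velocity=.06); o=st(x)
    if abs(o["wrist_force"][0])>15: print("resist"); break
else:
    hand.move_gripper(.045,60); bot.servo_line(G(19,y,180),velocity=.25)
    # go above the pliers
    bot.reach(G(-32,-245,150),quat(FA)); hand.move_gripper(.085,60); st()
    ct=cam("top");cs=cam("side")
    crop(ct,"q1",205,155,375,265,4.7);crop(cs,"q2",205,80,285,230,4)
```

```text
0 t52.1 p [ 0.5733 -0.0093  0.0372] F [-0.1  1.  -3.4] w0.0183 j6 1.51
6 t52.4 p [ 0.579  -0.009   0.0371] F [-0.4  0.3 -4.2] w0.0181 j6 1.51
12 t52.6 p [ 0.5851 -0.0087  0.037 ] F [-0.7 -0.5 -4. ] w0.0186 j6 1.51
16 t52.9 p [ 0.589  -0.0085  0.0369] F [ 0.2 -0.2 -3.6] w0.0186 j6 1.51
19 t53.1 p [ 0.5917 -0.0083  0.037 ] F [-0.2  0.4 -4.7] w0.0189 j6 1.51
 t56.4 p [ 0.5536 -0.2953  0.1156] F [ 0.8  0.1 -0.2] w0.0851 j6 -0.54
```

View pics/q1.png

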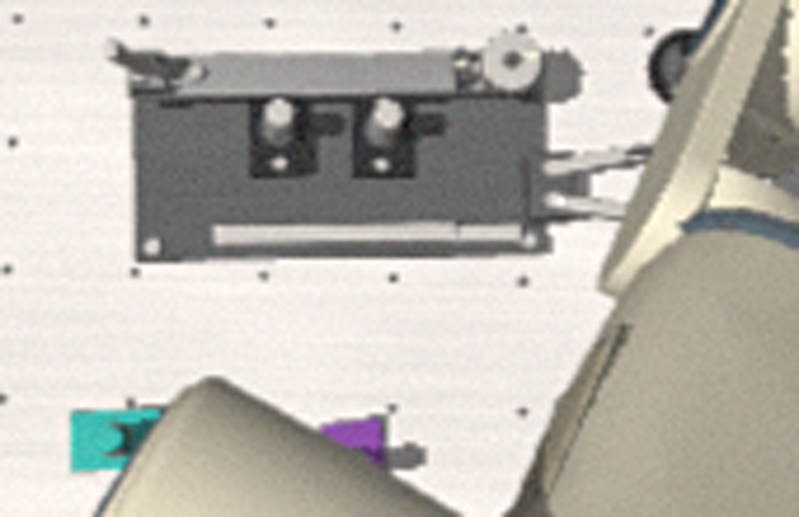

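View pics/q2.png

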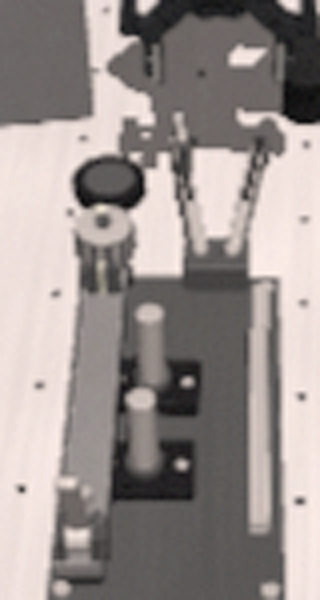

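Run:
```python
from h import *
ct=cam("top"); print("ring",Finv(unproj(ct,(np.array([[690,68],[650,68],[690,108]])/4.7+[205,155]-.5),.02)[0]).round(0))
hand.move_gripper(.072,40)
bot.servo_line(G(-32,-238,90),quat(FA),velocity=.2); st()
for z in (70,55,45,38,33): 
    bot.servo_line(G(-32,-238,z),velocity=.1); o=st(z)
    if abs(o["wrist_force"]).max()>8: print("contact"); break
cs=cam("side"); crop(cs,"q3",205,80,285,230,4)
```

```text
ring [  59. -281.   20.]
 t57.2 p [ 0.5531 -0.2884  0.0554] F [0.6 0.2 0.2] w0.0721 j6 -0.53
70 t57.6 p [ 0.5533 -0.2886  0.0358] F [0.  0.7 0.9] w0.0717 j6 -0.53
55 t57.9 p [ 0.5528 -0.2882  0.0202] F [ 0.4  0.  -0.1] w0.0719 j6 -0.53
45 t58.1 p [ 0.5528 -0.2882  0.0101] F [ 0.2 -0.3  0.2] w0.0719 j6 -0.53
38 t58.4 p [ 0.5529 -0.2882  0.0031] F [ 0.3 -1.1  0.2] w0.0720 j6 -0.53
33 t58.6 p [ 0.553  -0.2883 -0.0018] F [-0.7  0.6 -0. ] w0.0722 j6 -0.53
```

View pics/q3.png

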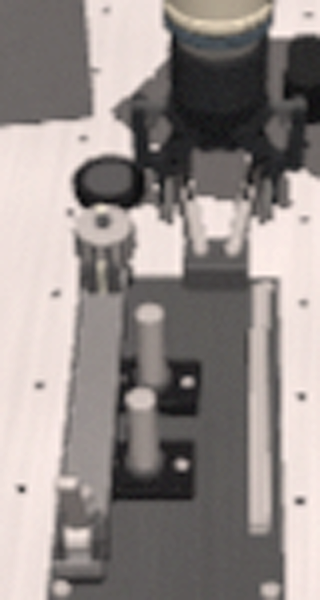

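Fingers straddle both handles. Squeeze.

Run:
```python
from h import *
hand.move_gripper(0.0,60); o=st("sq"); bot.dwell(.3); st()
if o["gripper_width"]>.0375:
    hand.move_gripper(0.0,100); bot.dwell(.3); o=st("sq2")
cs=cam("side"); crop(cs,"q4",205,80,285,230,4)
```

```text
sq t59.1 p [ 5.536e-01 -2.890e-01 -1.000e-04] F [-2.9 -0.4 12. ] w0.0353 j6 -0.53
 t59.4 p [ 5.537e-01 -2.890e-01 -1.000e-04] F [-3.4  0.3 10.2] w0.0352 j6 -0.53
```

View pics/q4.png

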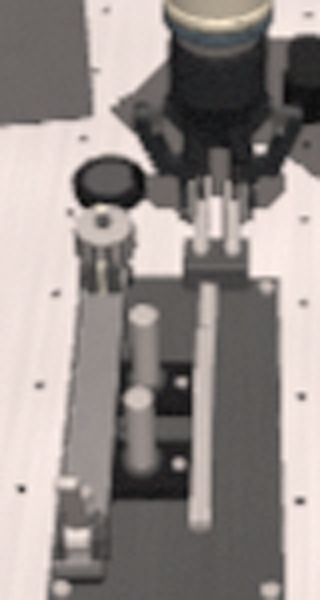

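Run:
```python
from h import *
hand.move_gripper(.07,40); bot.servo_line(G(-32,-238,140),velocity=.25)
bot.reach(G(54,-130,160),quat(FA+1.6)); hand.move_gripper(.065,40); st()
ct=cam("top");cs=cam("side"); crop(ct,"r1",205,155,375,265,4.7);crop(cs,"r2",205,80,285,230,4)
bot.servo_line(G(54,-130,95.5),velocity=.12); st("nut")
hand.move_gripper(0,50); o=st("grip")
```

```text
t62.0 p [ 0.6339 -0.177   0.1254] F [-0.1 -0.2  0. ] w0.0649 j6 -1.92
nut t62.7 p [ 0.6345 -0.1767  0.0613] F [-0.2 -1.  -0.5] w0.0649 j6 -1.92
grip t63.1 p [ 0.6353 -0.1785  0.0629] F [-0.7 -7.6  5.7] w0.0421 j6 -1.92
```

View pics/r2.png

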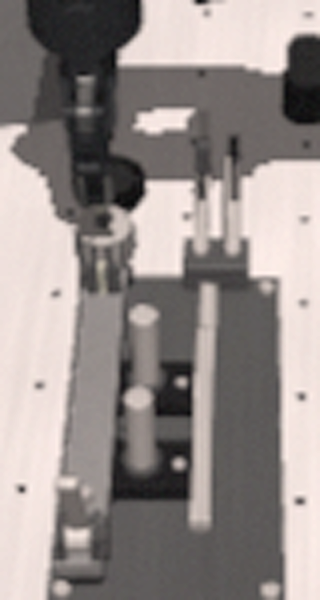

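View pics/r1.png

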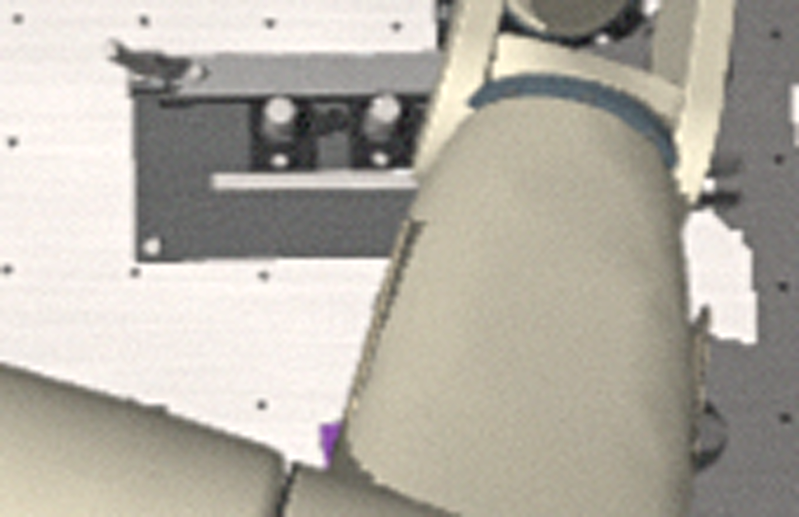

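Run:
```python
from h import *
p=get_obs()["position"].copy(); p[2]=G(0,0,95.5)[2]
p[1]-=.0005
for ph in np.linspace(1.6,1.6-3.32,12)[1:]:
    bot.reach(p,quat(FA+ph)); o=st("%.2f"%ph)
    if abs(o["ft_torque"]).max()>4 or abs(o["wrist_force"]).max()>40: print("high",o["ft_torque"]); break
bot.dwell(.2); st()
```

```text
1.30 t63.5 p [ 0.6352 -0.1792  0.0626] F [-5.  -0.2  7.4] w0.0420 j6 -1.62
1.00 t63.9 p [ 0.635  -0.1796  0.0624] F [-3.8 -2.1  5.5] w0.0421 j6 -1.32
0.69 t64.2 p [ 0.6346 -0.1801  0.0621] F [-6.  -4.4  4.2] w0.0421 j6 -1.02
0.39 t64.6 p [ 0.6342 -0.1804  0.0619] F [-6.4 -6.1  3.9] w0.0422 j6 -0.71
0.09 t65.0 p [ 0.6336 -0.1805  0.0616] F [-7.5 -6.6  2.3] w0.0418 j6 -0.41
-0.21 t65.4 p [ 0.6331 -0.1804  0.0613] F [-7.7 -7.2  1.3] w0.0421 j6 -0.11
-0.51 t65.8 p [ 0.6325 -0.1803  0.0611] F [-8.8 -7.3  1.5] w0.0419 j6 0.19
-0.81 t66.2 p [ 0.6321 -0.1799  0.0608] F [-10.8  -5.9   1.4] w0.0426 j6 0.49
-1.12 t66.6 p [ 0.6317 -0.1795  0.0606] F [-11.8  -4.6   1.3] w0.0420 j6 0.79
-1.42 t67.0 p [ 0.6315 -0.179   0.0603] F [-10.1  -2.6   0.1] w0.0422 j6 1.10
-1.72 t67.4 p [ 0.6314 -0.1784  0.06  ] F [-9.6  0.2 -2.7] w0.0421 j6 1.40
 t67.6 p [ 0.6314 -0.1784  0.06  ] F [-10.1   0.   -2.9] w0.0422 j6 1.40
```

Run:
```python
from h import *
hand.move_gripper(.065,50); o=get_obs(); p=o["position"].copy(); p[2]=.15; bot.servo_line(p,velocity=.2)
bot.reach(np.array([.45,-.28,.2]),quat(FA)); st()
ct=cam("top");cs=cam("side"); crop(ct,"r3",290,155,340,195,15);crop(cs,"r4",210,110,260,150,15)
crop(cs,"r5",205,80,285,230,4)
```

```text
t70.3 p [ 0.4501 -0.2799  0.1996] F [0.1 0.9 0.2] w0.0652 j6 -0.60
```

View pics/r3.png

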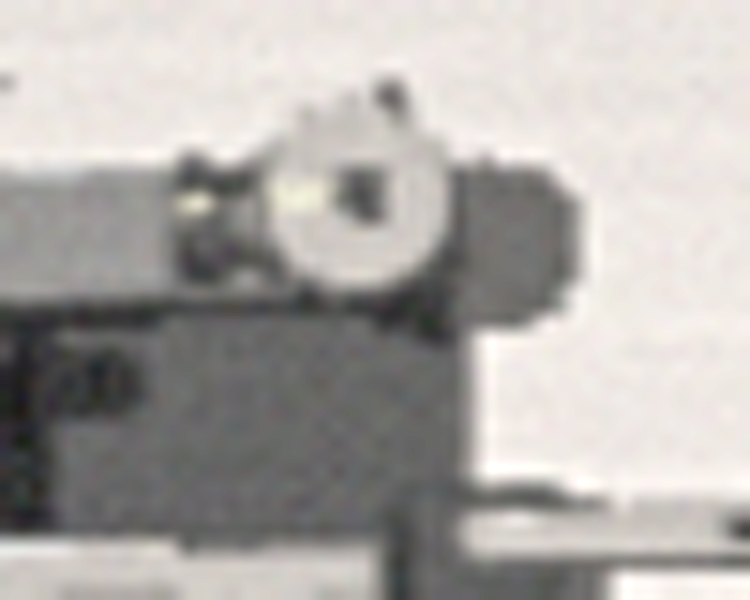

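View pics/r4.png

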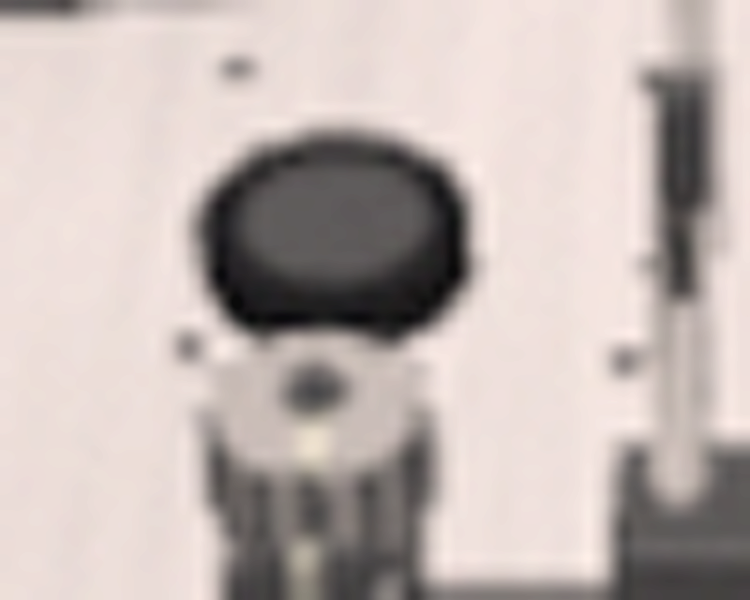

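View pics/r5.png

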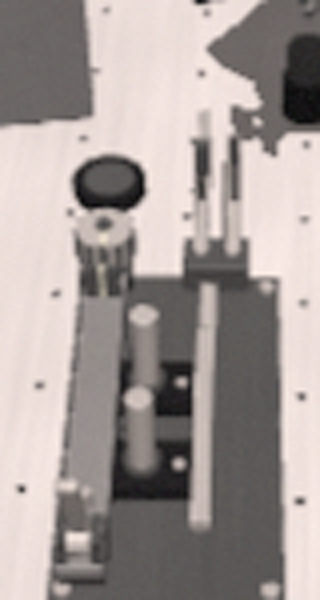

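Run:
```python
from h import *
q=quat(FA)
bot.reach(lev(1.5,60),q); hand.move_gripper(.05,60); bot.servo_line(lev(1.5),velocity=.12); st()
hand.move_gripper(0,60); o=st("grip")
if o["gripper_width"]>.009:
  for a in np.r_[np.arange(1.35,.01,-.15),0,-.04]:
    bot.servo_line(lev(a),velocity=.12)
    o=st("%.2f"%a)
  bot.dwell(.3); o=st()
  hand.move_gripper(.05,60); p=o["position"].copy(); p[2]=.16; bot.servo_line(p,velocity=.25)
  bot.reach(np.array([.45,-.28,.2]),quat(FA)); hand.move_gripper(0,40)
  ct=cam("top");cs=cam("side"); crop(ct,"u1",205,155,375,265,4.7);crop(cs,"u2",205,80,285,250,3.5)
st()
```

```text
t72.8 p [0.6221 0.0938 0.1069] F [-0.  -0.5  0.7] w0.0501 j6 0.10
grip t73.3 p [0.6227 0.0939 0.1076] F [ 0.8 -0.5  6.3] w0.0111 j6 0.10
1.35 t73.5 p [0.6221 0.1027 0.1046] F [ 4.4 -3.3 -4.4] w0.0108 j6 0.12
1.20 t73.8 p [0.6219 0.1123 0.102 ] F [ 2.9 -3.7  0.4] w0.0112 j6 0.13
1.05 t74.0 p [0.6214 0.1224 0.0985] F [0.4 1.2 6.9] w0.0109 j6 0.15
0.90 t74.3 p [0.6213 0.1339 0.0935] F [-0.9 15.5 11.3] w0.0109 j6 0.16
0.75 t74.5 p [0.621  0.1411 0.0875] F [-5.6 12.7 21.7] w0.0109 j6 0.17
0.60 t74.8 p [0.6207 0.1488 0.0793] F [-4.4 18.9 17.2] w0.0110 j6 0.18
0.45 t75.0 p [0.6206 0.1541 0.0707] F [-5.6 18.6 21.7] w0.0111 j6 0.19
0.30 t75.3 p [0.6206 0.1589 0.0608] F [-5.4 22.6 17.9] w0.0108 j6 0.20
0.15 t75.5 p [0.6205 0.1611 0.0503] F [-4.3 21.  14.7] w0.0109 j6 0.20
0.00 t75.8 p [0.6202 0.1606 0.0389] F [-1.  12.6  9.4] w0.0108 j6 0.20
-0.04 t76.0 p [0.6203 0.1609 0.0368] F [-3.  14.3 14.1] w0.0108 j6 0.20
 t76.3 p [0.6203 0.1608 0.0368] F [-2.4 12.5 14.8] w0.0110 j6 0.20
 t79.8 p [ 0.45 -0.28  0.2 ] F [ 0.3 -0.7  0.7] w-0.0000 j6 -0.61
```

View pics/u1.png

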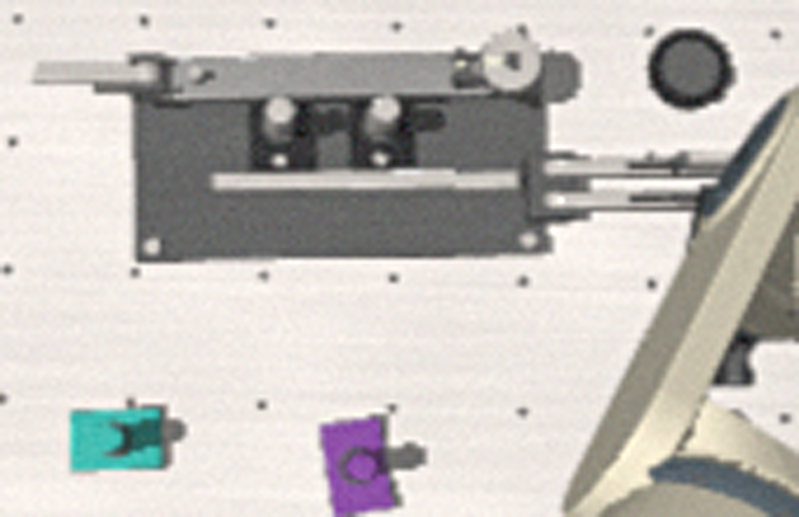

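View pics/u2.png

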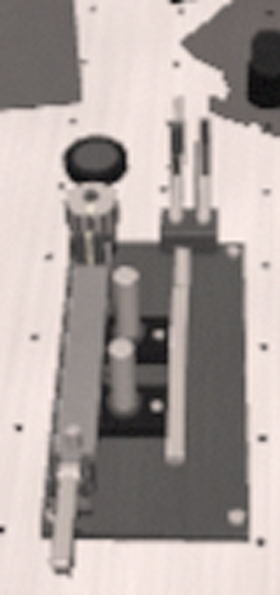

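Run:
```python
from h import *
a=cv2.imread("pics/side0.png"); b=cv2.cvtColor(cam("side")["frame"],cv2.COLOR_RGB2BGR)
t=cv2.imread("pics/top0.png"); u=cv2.cvtColor(cam("top")["frame"],cv2.COLOR_RGB2BGR)
f=lambda i,r:cv2.resize(i[r[1]:r[3],r[0]:r[2]],(380,290),interpolation=cv2.INTER_CUBIC)
r=(205,205,245,250);k=(205,160,255,190)
cv2.imwrite("pics/cmp.png",cv2.convertScaleAbs(np.vstack([np.hstack([f(a,r),f(b,r)]),np.hstack([f(t,k),f(u,k)])]),alpha=1.5))
cs=cam("side"); ct=cam("top")
q1=cs; crop(cs,"v1",235,90,285,150,9)
```

```text
(no output)
```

View pics/cmp.png

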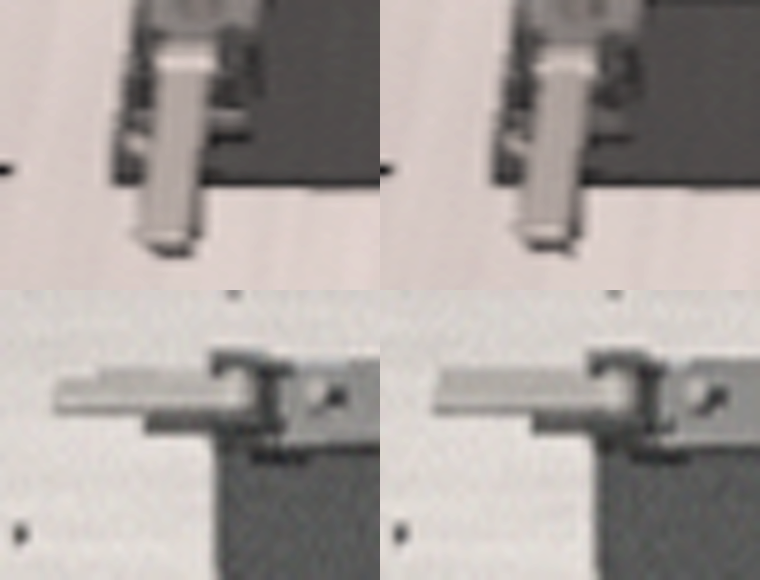

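View pics/v1.png

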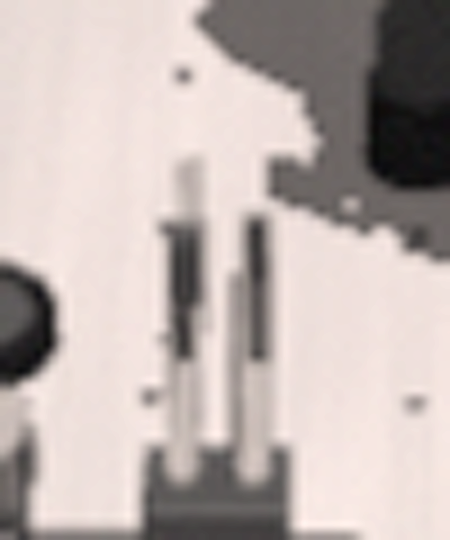

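Run:
```python
from h import *
bot.reach(F(54,203,110),quat(FA+np.pi/2))
for z in np.arange(76,50,-2.):
    bot.servo_line(F(54,203,z-15.5+6),velocity=.04); o=get_obs()
    if o["wrist_force"][2]>12: break
bot.dwell(.2); st("pressed z tip %.1f"%(z+6))
bot.servo_line(F(54,203,130),velocity=.25)
bot.reach(np.array([.45,-.05,.25]),quat(FA)); st()
ct=cam("top"); cs=cam("side")
crop(ct,"w1",310,170,370,215,12);crop(cs,"w2",235,90,285,150,9)
```

```text
pressed z tip 70.0 t84.7 p [0.6192 0.1561 0.0556] F [-3.3  0.1 12.7] w0.0001 j6 -1.37
 t86.2 p [ 0.4501 -0.0498  0.2492] F [ 0.1  0.4 -0.6] w0.0001 j6 -0.16
```

View pics/w1.png

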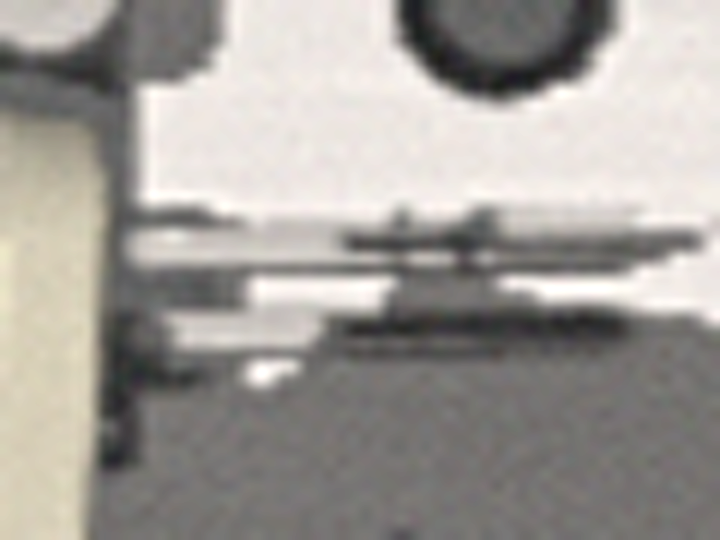

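View pics/w2.png

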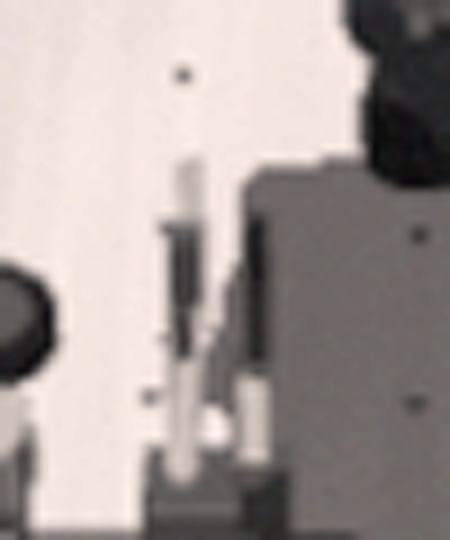

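Run:
```python
from h import *
ct=cam("top"); cs=cam("side")
for uv in ([490,208],[490,235],[640,208],[640,235],[700,240]):
    print(uv,Finv(unproj(ct,np.array(uv)/12+[310,170]-.5,.07)[0]).round(1))
for uv in ([178,160],[204,160],[190,218]):
    print(uv,Finv(unproj(cs,np.array(uv)/9+[235,90]-.5,.07)[0]).round(1))
```

```text
[490, 208] [ -15.  -261.8   70. ]
[490, 235] [ -22.9 -261.3   70. ]
[640, 208] [ -16.  -305.4   70. ]
[640, 235] [ -24.  -304.9   70. ]
[700, 240] [ -25.8 -322.2   70. ]
[178, 160] [ -15.6 -301.9   70. ]
[204, 160] [ -25.2 -301.9   70. ]
[190, 218] [ -20.5 -267.9   70. ]
```

Run:
```python
from h import *
q=quat(FA-np.pi/2)
bot.reach(F(-50,-292,110),q); bot.servo_line(F(-50,-292,36),velocity=.15); st()
for x in np.arange(-44,6,2.5):
    bot.servo_line(F(x,-292,36),velocity=.08); o=get_obs(); print(x,o["wrist_force"].round(1),round(o["time_s"],1))
    if abs(o["wrist_force"]).max()>40: break
bot.dwell(.1); st()
bot.servo_line(F(-20,-292,36),velocity=.2); bot.servo_line(F(-20,-292,140),velocity=.25)
bot.reach(np.array([.40,-.20,.3]),q)
ct=cam("top");cs=cam("side"); crop(ct,"x1",205,155,375,265,4.7);crop(cs,"x2",205,80,285,250,3.5); st()
```

```text
t88.4 p [ 0.5383 -0.3431  0.0368] F [ 0.1 -0.9  1.3] w0.0002 j6 0.95
-44.0 [0.  0.5 0.9] 88.6
-41.5 [0.2 0.5 0.8] 88.9
-39.0 [-0.1 -0.6  0.6] 89.1
-36.5 [-0.4  0.6 -0.3] 89.4
-34.0 [-1.1  1.4  1.1] 89.6
-31.5 [-0.6 -0.2  0.3] 89.9
-29.0 [-1.1 -1.   0.1] 90.1
-26.5 [-1.3  0.2  0.2] 90.4
-24.0 [-3.5  1.4  0.3] 90.6
-21.5 [-1.4  1.  -0.1] 90.9
-19.0 [-1.  -1.3 -0.2] 91.1
-16.5 [ 0.8  0.7 -0.4] 91.4
-14.0 [-0.1  0.6 -0.3] 91.6
-11.5 [-0.4 -0.8  0.4] 91.9
-9.0 [-1.4 -0.1  0. ] 92.1
-6.5 [-1.1  0.4  0.2] 92.4
-4.0 [-1.9  0.6 -0.2] 92.6
-1.5 [-7.8 -0.8  3.6] 92.9
1.0 [-14.4  -0.5   7.1] 93.1
3.5 [-21.7  -2.1  10.9] 93.4
 t93.5 p [ 0.5857 -0.3404  0.0353] F [-21.2  -2.   10.1] w0.0002 j6 1.00
 t95.5 p [ 0.4005 -0.2004  0.299 ] F [ 0.4 -0.6 -0.3] w-0.0001 j6 1.06
```

View pics/x1.png

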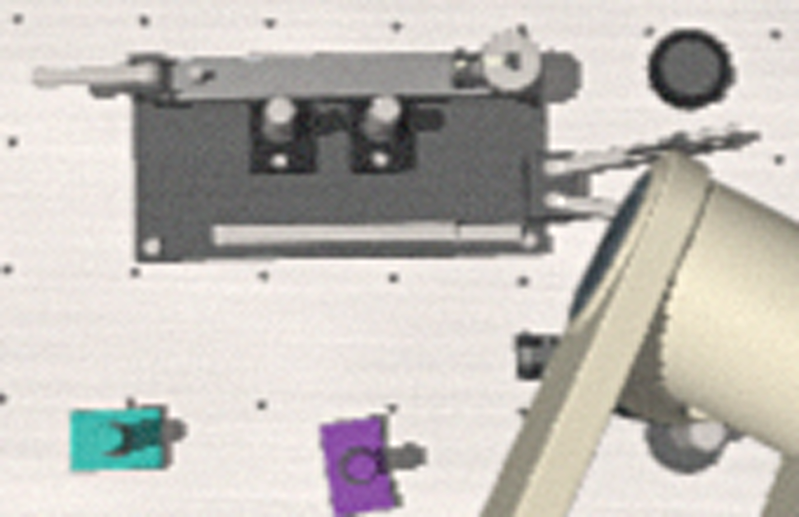

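View pics/x2.png

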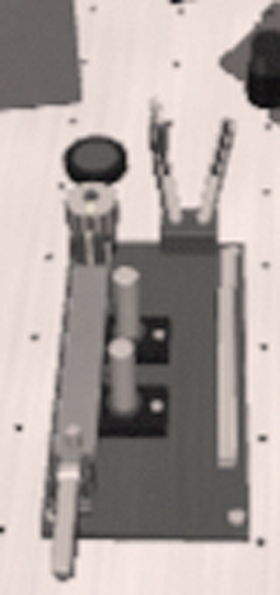

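Run:
```python
from h import *
ct=cam("top"); cs=cam("side")
print([Finv(q).round(1) for q in unproj(ct,np.array([(280,110),(387,108)])/4.7+[205,155]-.5,.095)])
print([Finv(q).round(1) for q in unproj(cs,np.array([(121,349),(125,276)])/3.5+[205,80]-.5,.095)])
print([Finv(q).round(1) for q in unproj(ct,np.array([(252,173),(316,171),(352,172),(414,170),(280,160),(380,158)])/4.7+[205,155]-.5,.024)])
crop(cs,"y1",215,140,265,215,8)
```

```text
[array([19.2, 39.3, 95. ]), array([ 18.8, -39.3,  95. ])]
[array([19.9, 41.1, 95. ]), array([ 20. , -37.3,  95. ])]
[array([-16.1,  61. ,  24. ]), array([-15.6,  11.7,  24. ]), array([-17.1, -16. ,  24. ]), array([-16.6, -63.7,  24. ]), array([-6.4, 39.2, 24. ]), array([ -6.7, -37.9,  24. ])]
```

View pics/y1.png

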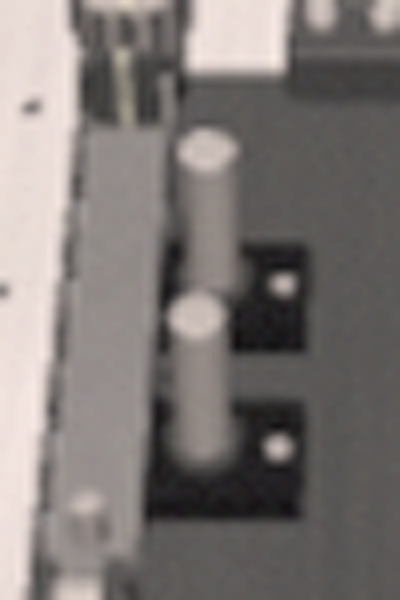

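Both bases are at x ≈ 19–20 mm, square, with the pliers open and the arm clear of everything. Handing in.

```bash
python3 -c "
from h import *
hand_in(); st()"
```

```text
the job is handed in; nothing more can be done
the job is handed in; nothing more can be done
```

Only two post bases were on the table. Both are now clamped in the fixture, and I handed the job in at about 96 s of the allowed 208 s. The hand-in gave no verdict, so what follows rests on my own camera and force checks.

**What I did:**
1. Opened the cam lever.
2. Placed the two bases at fixture y ≈ ±40 mm and slid them under the clamp bar.
3. Squeezed the pliers until they locked.
4. Turned the nut 3.3 rad clockwise.
5. Shut the cam lever and pressed it down with the fingertips.
6. Pushed the release lever until the handles sprang open.

**Last checks:**
- **Bases:** they measured x ≈ 19–20 mm and y ≈ +40 and −38 mm. Both looked upright and square.
- **Nut:** the white line pointed at the mark to within about 0.1 rad.
- **Cam lever:** it looks shut, and it held against a 12 N press.
- **Pliers:** the handles are open and the squaring bar is back.
- **Arm:** it stands clear, with no contact force.
- **Pad:** I could not measure its compression directly. I inferred it from the nut and lever positions.

**What disagreed or went wrong:**
- **Fingertip position:** the description puts the tips 17 mm ahead of the TCP. By touching the table I found them about 15.5 mm behind the reported TCP. My first two attempts to grip the lever closed above it for this reason. I corrected all heights by about 32 mm from then on.
- **First base:** it was knocked about 30 mm aside before I reached it, so I measured it again. It also jammed slightly while sliding (about 16 N), which raising it 1.5 mm cured.
- **Release push:** the force built up again to 21 N at the end of the stroke, after the handles had already opened.

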